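# Demagnetise a boat of compass pivot rods from the flap dispenser

### The job

Push your fingers down through the sprung dust flaps of the dispenser, hold the flaps open while you grip the loaded pin boat inside by its trough, lift it out with both rods aboard and set it down on the cork mat. Then take it again by its black tail handle, turn it in line with the slot of the demagnetiser and tip it nose down so that both pivot rods slide through the slot into the catch tray below. Put the empty boat back upright on the mat, let go, and leave the other things on the counter where they are.

Things in the scene. Friction and masses are not known exactly. Their poses are not given: they have to be found in the camera images.
- dispenser: Green steel dispenser, fixed. Origin: centre of the underside of its pick-up well; x along the well to the tall magazine, z up. Well 176 (x) x 112 (y) outside, walls 5, 68 high, floor at 6 mm, closed on top by two flaps. The boat lies along x on a 14 wide rail, nose to +x, its underside 18 and rim 33 mm up. Magazine (not to be touched) 50 wide, 190 high, x = 88 to 245; pusher knob to 279 mm.
- well (a point): Point at flap height (68 mm up) straight above boat_mid, where the flaps meet; axes as the dispenser's. Fingers go straight down here, one each side of the boat (spread along y): at most 90 mm over their backs to clear the long walls, and the gap between them well over 22 mm. The gripper's body must stay above the 73 mm high rim.
- flap_a (a joint): Opening, rad, of the clear acrylic dust flap on the dispenser's -y side: 0 shut (level), 1.5 hanging down. Hinged on the long wall, 68 mm up, 160 long, 50 wide to the middle of the well; swings down only. A light spring (0.015 to 0.03 N m, a few newtons at the fingers) shuts it: it rests on the back of the finger that holds it open and springs shut when that leaves.
- flap_b (a joint): The same for the flap on the dispenser's +y side.
- boat: Pin boat: bright aluminium trough, loose, about 57 g. Origin: centre of the trough's underside; x to the nose, z up. Trough 100 long (x -50 to 50), 22 wide outside, 18 inside, 15 high, walls 2, closed at x = -50, open at the nose, where the last 24 mm of floor rise 4 mm to keep the rods in when level. Polished: rods slide out from about 25 deg nose down; 35 to 45 deg empties it in a second.
- boat_mid (a point): Point in the middle of the trough near the balance point of the loaded boat, 7.5 mm above its underside, 10 mm behind the trough's middle. Grip across the 22 mm width, high on the walls, the fingertips not below the underside, so that it can be set down.
- boat_nose (a point): Floor edge of the open nose, 50 mm ahead of the boat's origin and 6 mm above its underside.
- tail_grip (a point): Middle of the boat's black ebony tail handle, 72 mm behind the boat's origin and 16 mm above its underside: a bar 10 wide, 8 high and 42 long, rising 11 deg backwards.
- boat_tail: The tail handle itself, part of the boat.
- rod_a_center (a point): Centre of a bright steel pivot rod, 7 mm diameter, 65 long (along its x), loose, about 18 g. Both rods lie side by side along the boat's trough at the start, their centres 12.5 mm behind the boat's origin.
- rod_b_center (a point): Centre of the other, equal rod.
- demag: Slot demagnetiser, fixed: an open aluminium catch tray 190 (x) x 120 (y), 26 high, floor at 4 mm, with a white coil head 172 x 110 on four legs above it (underside 86 mm, top 114 mm up). Origin: centre of the tray's underside; x along the slot. The slot, 84 long (x), 20 wide, goes straight down through the head into the tray.
- slot (a point): Centre of the mouth of the slot's flared steel throat, 128 mm above the counter; axes as the demagnetiser's. The throat is 112 x 46 here and narrows to 84 x 20 mm at 114 mm. Rods may be tipped in from either end: boat in line with x, nose just over the mouth, on the upstream half of the slot.
- mat: Cork mat fixed to the counter, 160 x 160, 4 thick; origin at the centre of its underside.
- mat_top (a point): Centre of the mat's top face.
- bowl: Bystander: mahogany compass bowl, 112 diameter, 50 high.
- lens_cap: Bystander: smoked glass lens cap, 50 diameter, 15 high.
- pivot_block: Bystander: steel pivot block 45 x 32 x 24 with a stub on top, 36 high in all.
- tuning_rod: Bystander: ebony tuning rod, 10 diameter, 120 long, lying.
- clip_stand: Bystander: wooden foot 90 x 60 with a nickel spring clip that holds a cracked brass gimbal ring upright, 168 high.
- screwdriver: Bystander: screwdriver, 150 long, lying.
- oil_jar: Bystander: amber glass oil jar, 44 diameter, 55 high.
Mind the look-alikes: they are no part of the job. Of the things that look like the mat, the smaller one is meant.

How it is judged (in metres and radians):
On the way, in this order (a step that is already met when the one before it is completed fails the run):
1. both flaps are held open and the fingers grip the boat in the well by its trough, not by the tail (value of joint each of flap_a, flap_b above 0.45 rad and contact force between the fingers and boat above 0.5 N and contact force between the fingers and boat_tail below 0.05 N and horizontal distance between boat_mid and well below 0.03 m), for 0.1 s.
2. the boat is out above the dispenser, both rods aboard, and the flaps have sprung shut (height (world z) of boat_mid above 0.08 m and value of joint each of flap_a, flap_b below 0.12 rad and x of rod_a_center in the frame of boat between -0.03 and 0.03 m and y of rod_a_center in the frame of boat between -0.011 and 0.011 m and z of rod_a_center in the frame of boat between 0 and 0.015 m and x of rod_b_center in the frame of boat between -0.03 and 0.03 m and y of rod_b_center in the frame of boat between -0.011 and 0.011 m and z of rod_b_center in the frame of boat between 0 and 0.015 m), for 0.1 s.
3. the boat stands on the mat, let go, both rods aboard (contact force between boat and mat above 0.1 N and angle between boat's own z axis and vertical below 0.12 rad and horizontal distance between boat_mid and mat_top below 0.075 m and contact force between the fingers and boat below 0.05 N and linear speed of boat below 0.03 m/s and x of rod_a_center in the frame of boat between -0.03 and 0.03 m and y of rod_a_center in the frame of boat between -0.011 and 0.011 m and z of rod_a_center in the frame of boat between 0 and 0.015 m and x of rod_b_center in the frame of boat between -0.03 and 0.03 m and y of rod_b_center in the frame of boat between -0.011 and 0.011 m and z of rod_b_center in the frame of boat between 0 and 0.015 m), for 0.2 s.
4. held by the tail handle, the boat is in line with the slot (within 20 deg), its nose over it, and tipped nose down (contact force between the fingers and boat_tail above 0.3 N and angle between boat's own z axis and vertical above 0.3 rad and horizontal distance between boat_nose and slot below 0.085 m and angle between the y axis of boat and the y axis of demag, either way round below 0.35 rad).
5. both rods lie in the catch tray (x of rod_a_center in the frame of demag between -0.095 and 0.095 m and y of rod_a_center in the frame of demag between -0.06 and 0.06 m and z of rod_a_center in the frame of demag between 0 and 0.035 m and x of rod_b_center in the frame of demag between -0.095 and 0.095 m and y of rod_b_center in the frame of demag between -0.06 and 0.06 m and z of rod_b_center in the frame of demag between 0 and 0.035 m), for 0.2 s.
At the end, for the whole second after the job is handed in: Both rods are at rest in the catch tray (centres inside its walls, under 35 mm above its underside); the boat stands upright (within 7 deg) and released on the mat, boat_mid within 75 mm of the mat's centre; both flaps are shut (under 0.12 rad); nothing else has been moved by over 25 mm (all of step 5 and contact force between boat and mat above 0.1 N and angle between boat's own z axis and vertical below 0.12 rad and horizontal distance between boat_mid and mat_top below 0.075 m and contact force between the fingers and boat below 0.05 N and linear speed of each of boat, rod_a, rod_b below 0.03 m/s and value of joint each of flap_a, flap_b below 0.12 rad); the robot touches nothing.
It fails at once if a bystander is pushed more than 25 mm from its place (distance of any of bowl, lens_cap, pivot_block, tuning_rod, clip_stand, screwdriver, oil_jar from where it was at the start of the episode above 0.025 m).
It also fails if it takes over 67 s, if anything falls off the work surface, if the arm or the gripper's body presses on something with over 40 N, if the wrist force passes 120 N, or if a joint passes its speed limit or range.

### The arm

A 6-joint arm with a two-finger parallel gripper is mounted at the origin on the work surface. World frame = base frame: x ahead of the robot, y to its left, z up, the work surface at z = 0. Lengths are in mm, angles in degrees, forces in N, time in s.
With the tool pointing down it reaches from about 300 to 850 mm from the base axis. Payload 4.2 kg.
Tool frame: the origin (TCP) lies on the centre line of the jaws, within the pads' length; the fingertips stand 11 mm ahead of it and the grasp point (between the pads) lies 8 mm behind it; z points along the fingers, y is the direction in which the jaws open and shut (so a half turn about z gives the same grasp; the last joint's range is limited). The gripper opens to 91 mm and grips with 3 to 60 N. Pads are 32 mm wide; open, the fingers measure 118 mm over their backs; the gripper's body (76 mm by 178 mm) begins 60 mm behind the grasp point.
Start: joints at [69.156, 18.312, 89.639, -0, 72.044, -1.146], TCP at [193.816, 541.366, 224.976] pointing down, gripper open.
Joint ranges: [-177.97, 177.97], [-48.28, 115.42], [12.27, 149.76], [-77.06, 257.06], [2.81, 150.46], [-146.56, 146.56]. Speed limits (degrees/s): [147.25, 147.25, 180, 180, 180, 180].

### API

Orientations are given as [roll, pitch, yaw] about the fixed x, y, z axes, in that order (R = Rz(yaw) Ry(pitch) Rx(roll)).
In Python, from workcell import env, grab_frame gives the robot as it stands. The module is installed in compiled form; this text tells all that it offers.
- The arm moves only by the tool arm_command, never from a script. Its argument "series" is one flat list of numbers, 6 for each row, row after row: the shift along the world's x, y, z each as a share of 400 mm, from -1 to 1, then the turn, a rotation vector about the world's x, y, z each as a share of 45 degrees, from -1 to 1. A call has 1 to 20 rows; each row shifts and turns the commanded pose from where the row before left it; what a row does not reach is not made up. A row lasts 1/12 s, in which the tool goes at most 41.7 mm and 7.16 degrees, less where a joint would pass 70% of its speed; a pose out of reach is approached as far as the arm can. A call with a number of a shift or a turn outside -1 to 1 is refused whole. A call with a gripper value outside its range is refused whole. "hand" is the opening, from 0 (shut) to 1 (fully open), set as the call begins (left out, the last holds). The fingers move at their own pace and stop on an object; "newtons" is the grip in N (left out, the last holds). Time passes only in rows, so rows that do not move let the fingers close. It gives the time, the measured TCP pose, the force and the opening at its end, in the units of the state.
- env.state(): the state, without advancing time (a new reading comes with each control period).
- grab_frame(name): name is "scene" or "side" or "wrist"; returns a dict with "frame" (420x560x3 uint8, red, green, blue), "intrinsics" (3x3 intrinsics, pixels), "k1" (the pictures are not rectified: a ray, as slopes to the right and down, at radius r is drawn at 1 + k1 r^2 times it, then the intrinsics apply), "R" (3x3) and "t" (3): a world point X has camera coordinates R X + t; the wrist camera has in their place "tool_from_camera" (4x4, takes a point from camera to tool coordinates, whose origin is the TCP and whose axes are the flange's). Camera axes: x right, y down, z forward; pixel columns grow to the right and rows downward; lengths in mm; the calibration is good to about 2 mm. A picture is of the moment at which its call begins: read the wrist's pose just before it. There is no depth.
- env.job_done(): hands the job in, once; it reports no verdict.
The state is a dict: "time_s": time; "qpos": joint angles; "qvel": joint speeds; "effort": joint torques, N m; "ee_pos": TCP position; "ee_rot": TCP orientation; "force": force on the tool from outside, world axes, zero at the start; "torque": the same for the moment, N m; "gripper_width": finger opening in mm.
Only numpy, scipy, OpenCV 4.12 (cv2) and the standard library are available. Lean on these libraries where they do the work, as an engineer would, in place of code of your own. Each camera call takes 0.05 s, during which the arm holds its last target.

## Working session

There is one attempt and no reset: what is moved stays moved. The work goes in short steps, Python scripts to look and compute and a tool call to move; the robot and the scene stay as the last step left them, time stands still between calls to the robot, and variables do not carry over. Pictures are saved under pics/ and viewed, and the job is handed in when it is done.

Besides the shell and the picture viewer there is one more tool, called after "Request:" in YAML: its name, and indented under it one key for each argument. arm_command: Moves the arm, as the interface text tells. Shift numbers are shares of 400 mm and turn numbers shares of 45 degrees, none past 1 either way. Its arguments: {"type":"object","properties":{"series":{"type":"array"},"hand":{"type":"number"},"newtons":{"type":"number"}},"required":["series"]}

```bash
mkdir -p pics; ls
cat > h.py <<'E'
import numpy as np, cv2
from workcell import env, grab_frame
def snap(name,fn):
    s=env.state(); f=grab_frame(name); im=cv2.cvtColor(f['frame'],cv2.COLOR_RGB2BGR); cv2.imwrite('pics/'+fn+'.png',im)
    np.savez('pics/'+fn+'.npz',**{k:np.array(v) for k,v in f.items() if v is not None and k!='frame'},img=im,pos=s['ee_pos'],rot=s['ee_rot'])
    return f,s
E
python3 - <<'E'
from h import *
for n in ['scene','side','wrist']:
    f,s=snap(n,n+'0')
    print(n,{k:np.round(np.array(v),3).tolist() for k,v in f.items() if k!='frame'})
print(env.state())
E
```

```text
pics
scene {'intrinsics': [[448.72, 0.0, 277.518], [0.0, 448.72, 212.814], [0.0, 0.0, 1.0]], 'k1': 0.002, 'R': [[-0.835, 0.549, 0.016], [0.372, 0.587, -0.719], [-0.405, -0.595, -0.695]], 't': [385.792, -140.997, 1633.961]}
side {'intrinsics': [[412.485, 0.0, 284.154], [0.0, 412.485, 212.663], [0.0, 0.0, 1.0]], 'k1': -0.035, 'R': [[0.997, -0.079, -0.024], [-0.061, -0.503, -0.862], [0.055, 0.861, -0.506]], 't': [-457.475, 149.252, 1301.451]}
wrist {'intrinsics': [[365.781, 0.0, 290.559], [0.0, 365.781, 210.743], [0.0, 0.0, 1.0]], 'k1': -0.002, 'tool_from_camera': [[0.001, -0.956, -0.292, 83.331], [1.0, 0.001, -0.001, 0.556], [0.001, -0.292, 0.956, -159.286], [0.0, 0.0, 0.0, 1.0]]}
{'time_s': 0.15, 'qpos': array([ 6.91552362e+01,  1.83412779e+01,  8.96903498e+01, -1.25915923e-03,
        7.20440773e+01, -1.14721666e+00]), 'qvel': array([-0.00659323, -0.1302355 , -0.2677325 , -0.03134168, -0.09569374,
       -0.06904335]), 'effort': array([ 5.30312100e-04, -4.12770545e+01, -2.32153451e+01,  7.26411771e-02,
        4.33956692e-02, -9.54955590e-05]), 'ee_pos': array([193.69300599, 541.00192388, 224.33295336]), 'ee_rot': array([-1.79924286e+02, -3.18640564e-04,  1.60302842e+02]), 'force': array([-0.6236879 , -0.10320075, -0.2319197 ]), 'torque': array([0.02088178, 0.03641628, 0.01155914]), 'gripper_width': 91.16674997195145}
```

View pics/scene0.png

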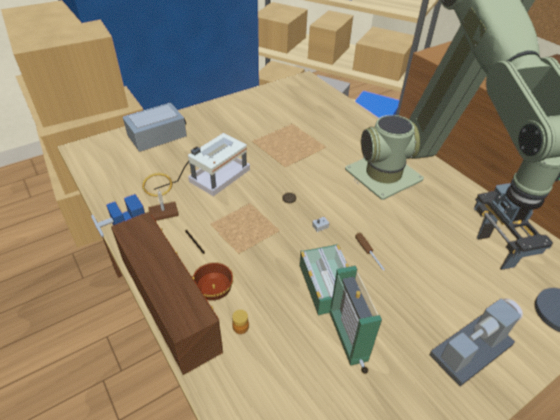

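View pics/side0.png

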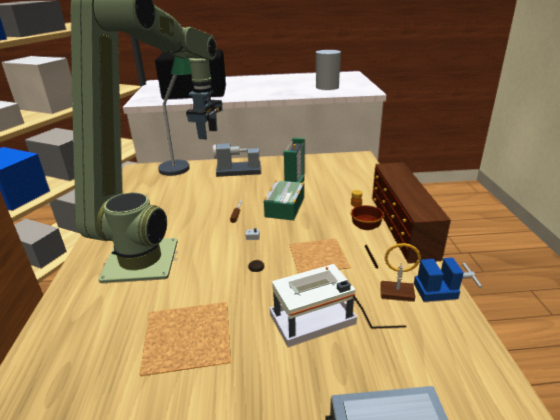

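View pics/wrist0.png

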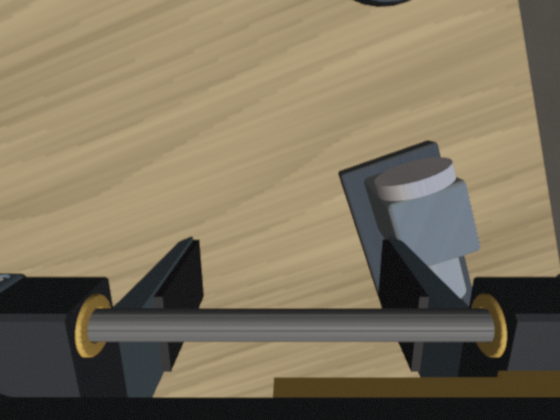

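```bash
cat >> h.py <<'E'
from scipy.spatial.transform import Rotation as Ro
def load(fn): return dict(np.load('pics/'+fn+'.npz'))
def cam(d):
    if 'R' in d: return d['R'],d['t']
    Rt=Ro.from_euler('xyz',d['rot'],degrees=True).as_matrix(); T=d['tool_from_camera']
    Rwc=Rt@T[:3,:3]; c=Rt@T[:3,3]+d['pos']
    return Rwc.T,-Rwc.T@c
def ray(d,u,v):
    K=d['intrinsics']; k=float(d['k1'])
    p=np.array([(u-K[0,2])/K[0,0],(v-K[1,2])/K[1,1]]); q=p.copy()
    for _ in range(20): q=p/(1+k*(q@q))
    R,t=cam(d); return -R.T@t, R.T@np.array([q[0],q[1],1])
def onz(d,u,v,z):
    c,r=ray(d,u,v); return c+r*(z-c[2])/r[2]
def proj(d,X):
    R,t=cam(d); x=R@np.array(X,float)+t; q=x[:2]/x[2]; q=q*(1+float(d['k1'])*(q@q)); K=d['intrinsics']
    return np.array([K[0,0]*q[0]+K[0,2],K[1,1]*q[1]+K[1,2]])
def tri(d1,p1,d2,p2):
    a,r=ray(d1,*p1); b,s=ray(d2,*p2)
    m=np.linalg.lstsq(np.c_[r,-s],b-a,rcond=None)[0]; P=a+r*m[0];Q=b+s*m[1]
    return (P+Q)/2,np.linalg.norm(P-Q)
def crop(fn,x0,y0,x1,y1,s,out):
    im=cv2.imread('pics/'+fn+'.png')[y0:y1,x0:x1]; cv2.imwrite('pics/'+out+'.png',cv2.resize(im,None,fx=s,fy=s,interpolation=cv2.INTER_CUBIC))
E
python3 - <<'E'
from h import *
a=load('scene0');b=load('side0')
for n,p,q,z in [('disp',(325,262),(285,190),68),('demag',(218,150),(313,287),114),('matS',(245,228),(320,255),4),('matL',(289,144),(187,337),4),('bowl',(213,275),(367,215),40),('cap',(289,198),(257,266),10),('block',(321,225),(253,235),20),('tun',(195,242),(371,257),5),('clip',(162,211),(398,290),10),('jar',(240,320),(357,198),25),('sd',(370,250),(236,212),10)]:
    print(n,onz(a,*p,z).round(),onz(b,*q,z).round())
crop('scene0',290,230,400,380,5,'c1'); crop('side0',255,130,335,230,6,'c2')
crop('scene0',180,120,260,200,7,'c3'); crop('side0',255,255,365,345,7,'c4')
E
```

```text
disp [474. 255.  68.] [487. 290.  68.]
demag [ 506. -306.  114.] [ 507. -318.  114.]
matS [565. -31.   4.] [569. -43.   4.]
matL [ 189. -333.    4.] [ 191. -344.    4.]
bowl [747. 108.  40.] [757. 120.  40.]
cap [371. -68.  10.] [370. -85.  10.]
block [364. 100.  20.] [361.  71.  20.]
tun [724. -61.   5.] [724. -73.   5.]
clip [ 757. -237.   10.] [ 756. -236.   10.]
jar [752. 264.  25.] [759. 273.  25.]
sd [296. 256.  10.] [300. 248.  10.]
```

View pics/c1.png

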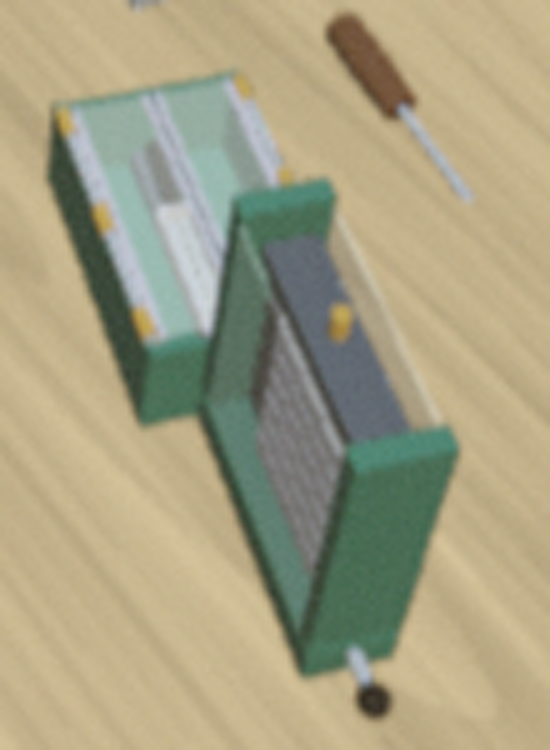

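View pics/c2.png

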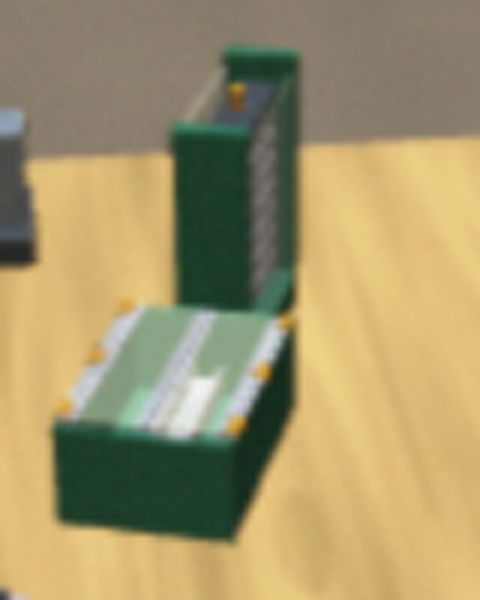

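View pics/c4.png

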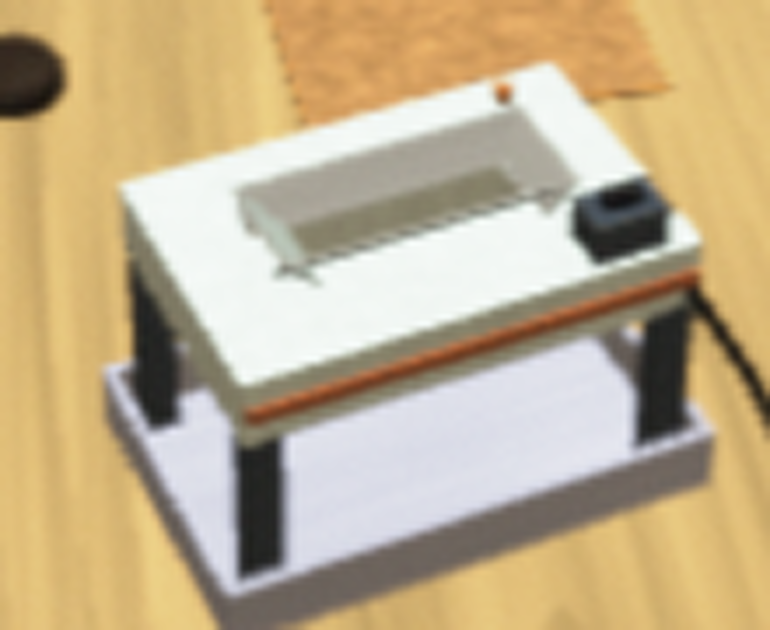

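Run:
```python
from h import *
a=load('scene0');b=load('side0')
for p in [(52,105),(238,73),(140,345),(150,95),(222,255)]:
    print(p,onz(a,290+p[0]/5,230+p[1]/5,70).round(1))
print()
for p in [(55,420),(235,435),(290,322),(130,300),(150,430),(210,312)]:
    print(p,onz(b,255+p[0]/6,130+p[1]/6,70).round(1))
print()
for p in [(122,185),(245,385),(700,245),(550,65)]: print(onz(b,255+p[0]/7,255+p[1]/7,114).round(1))
# mats by colour
for d in (a,b):
    h=cv2.cvtColor(d['img'],cv2.COLOR_BGR2HSV); print(h[228,245],h[255,320],h[144,289],h[337,187],h[300,100])
```

```text
(52, 105) [508.9 187.2  70. ]
(238, 73) [404.7 224.9  70. ]
(140, 345) [565.3 344.4  70. ]
(150, 95) [457.5 211.1  70. ]
(222, 255) [493.8 322.   70. ]

(55, 420) [406.2 217.6  70. ]
(235, 435) [510.9 186.1  70. ]
(290, 322) [560.5 329.7  70. ]
(130, 300) [460.9 375.   70. ]
(150, 430) [461.6 198.3  70. ]
(210, 312) [511.1 350.6  70. ]

[ 410.1 -286.5  114. ]
[ 444.3 -390.5  114. ]
[ 605.2 -339.7  114. ]
[ 572.4 -235.1  114. ]
[ 18  93 192] [ 82  26 178] [ 17  93 186] [ 12 141  98] [ 16 109 157]
[ 20 118 209] [ 16 140 224] [ 21  47 147] [ 16 139 226] [ 20 121 208]
```

View pics/c3.png

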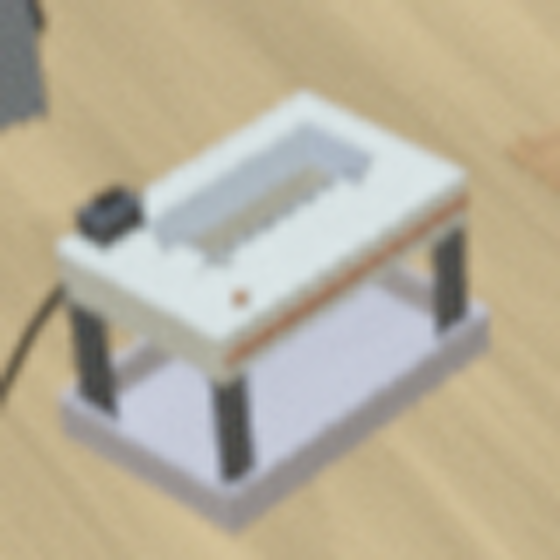

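Request:
arm_command:
  series: [0.046, -0.039, 0.001, 0, 0, 0.125, 0.046, -0.039, 0.001, 0, 0, 0.125, 0.046, -0.039, 0.001, 0, 0, 0.125, 0.046, -0.039, 0.001, 0, 0, 0.125, 0.046, -0.039, 0.001, 0, 0, 0.125, 0.046, -0.039, 0.001, 0, 0, 0.125, 0.046, -0.039, 0.001, 0, 0, 0.125, 0.046, -0.039, 0.001, 0, 0, 0.125, 0.046, -0.039, 0.001, 0, 0, 0.125, 0.046, -0.039, 0.001, 0, 0, 0.125, 0.046, -0.039, 0.001, 0, 0, 0.125, 0.046, -0.039, 0.001, 0, 0, 0.125, 0.046, -0.039, 0.001, 0, 0, 0.125, 0.046, -0.039, 0.001, 0, 0, 0.125, 0.046, -0.039, 0.001, 0, 0, 0.125, 0.046, -0.039, 0.001, 0, 0, 0.125, 0, 0, 0, 0, 0, 0, 0, 0, 0, 0, 0, 0]
  hand: 0.6
  newtons: 12

```text
time_s: 1.65
ee_pos: [488.6, 291.0, 230.9]
ee_rot: [179.9, -0.0, -109.9]
force: [-1.0, 0.1, -0.9]
gripper_width: 54.8
```

Run:
```python
from h import *
snap('wrist','w1'); s=env.state(); print(s['time_s'],s['ee_pos'],s['ee_rot'],s['qpos'],s['gripper_width'])
```

```text
1.7 [487.95862209 291.62911291 230.96223398] [ 1.79926930e+02 -2.47167551e-02 -1.09817072e+02] [ 2.96829652e+01  1.75459874e+01  8.98827626e+01  4.13971874e-02
  7.26375044e+01 -1.30512324e+02] 54.86008226860587
```

View pics/w1.png

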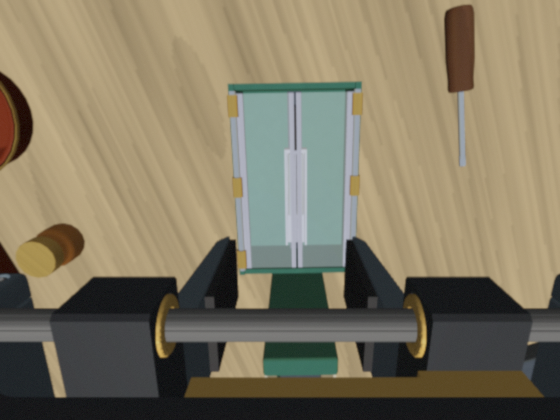

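Run:
```python
from h import *
crop('w1',220,70,370,285,3.6,'w1c')
```

```text
(no output)
```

View pics/w1c.png

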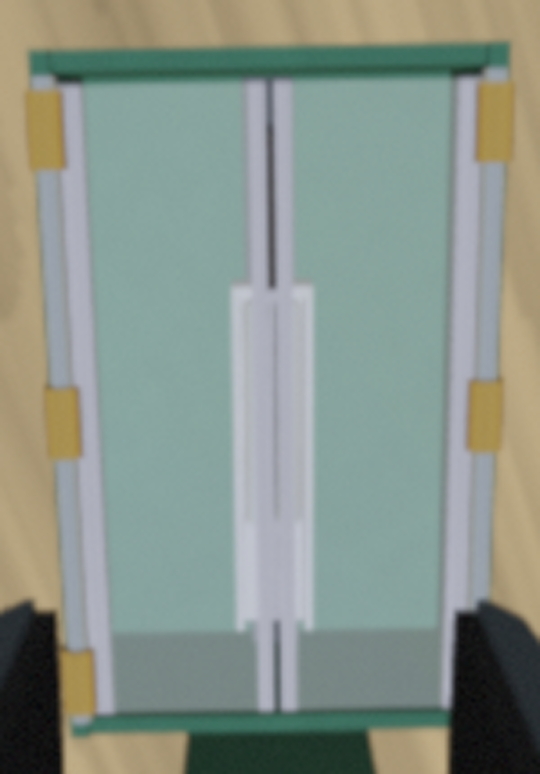

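Run:
```python
from h import *
d=load('w1')
P=lambda u,v,z: onz(d,220+u/3.6,70+v/3.6,z)
T=[P(231,287,33),P(313,287,33)];N=[P(235,632,33),P(313,630,33)]
t=(T[0]+T[1])/2;n=(N[0]+N[1])/2
print(t,n,np.linalg.norm(t-n),np.linalg.norm(T[0]-T[1]),np.degrees(np.arctan2(*(n-t)[[1,0]])))
print('boat origin',(t+n)/2,'mid',t+.4*(n-t))
W=[P(32,52,73),P(508,44,73),P(77,732,73),P(450,725,73)]
for w in W: print(w.round(1))
top=(W[0]+W[1])/2
s1=P(269,100,68);s2=P(278,705,68);print('seam',s1,s2,np.linalg.norm(s1-s2),np.degrees(np.arctan2(*(s2-s1)[[1,0]])))
```

```text
[471.26091319 259.01023405  33.        ] [504.2177637  353.26661687  33.        ] 99.85198896038244 22.128104406491584 70.72776323024179
boat origin [487.73933844 306.13842546  33.        ] mid [484.44365339 296.71278718  33.        ]
[503.6 185.2  73. ]
[401.  220.3  73. ]
[558.2 347.1  73. ]
[464.4 378.7  73. ]
seam [456.25871805 213.35322927  68.        ] [506.06265119 360.05661938  68.        ] 154.92680990182262 71.24830413551148
```

Request:
arm_command:
  series: [-0.009, 0.013, 0, 0, 0, 0.018, 0, 0, -0.068, 0, 0, 0, 0, 0, -0.068, 0, 0, 0, 0, 0, -0.068, 0, 0, 0, 0, 0, -0.068, 0, 0, 0, 0, 0, -0.068, 0, 0, 0, 0, 0, 0, 0, 0, 0, 0, 0, 0, 0, 0, 0]

```text
time_s: 2.37
ee_pos: [483.1, 297.5, 94.7]
ee_rot: [179.9, -0.1, -108.8]
force: [0.8, 0.6, 0.7]
gripper_width: 54.6
```

Run:
```python
from h import *
f,s=snap('wrist','w2'); print(s['time_s'],s['ee_pos'],s['ee_rot'],s['qpos'],s['gripper_width'],s['force'])
```

```text
2.3667 [483.10593423 297.53754032  94.68546582] [ 1.79868847e+02 -1.22547116e-01 -1.08805980e+02] [ 3.04557904e+01  2.41439702e+01  1.01059448e+02  2.36906017e-02
  5.49750296e+01 -1.30751717e+02] 54.63577933659231 [0.82778256 0.63379813 0.65289416]
```

View pics/w2.png

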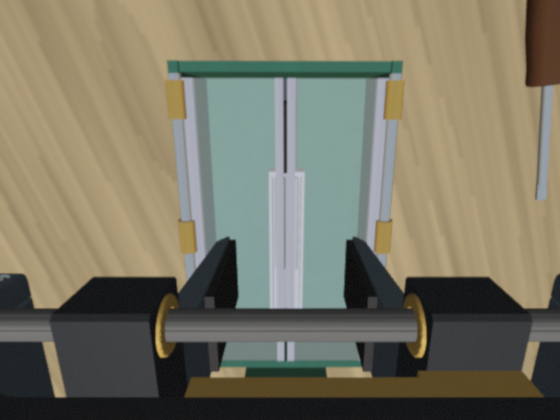

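Run:
```python
from h import *
d=load('w2')
a=onz(d,287.5,172,33);b=onz(d,285.5,270,33);print(a,np.degrees(np.arctan2(*(b-a)[[1,0]])))
u=np.array([np.cos(np.radians(71)),np.sin(np.radians(71)),0]);print('mid',a+40*u)
s1=onz(d,287,90,68);s2=onz(d,286,345,68);print(s1,s2,np.degrees(np.arctan2(*(s2-s1)[[1,0]])))
v=np.array([-u[1],u[0],0]);p=d['pos'];print('lateral off tool-boat',(p-a)@v,'tool-seam',(p-s1)@v)
```

```text
[471.39152236 259.07059931  33.        ] 69.95576845838262
mid [484.41424853 296.89134233  33.        ]
[456.29157927 214.82612186  68.        ] [503.77928384 351.59017081  68.        ] 70.85179241652726
lateral off tool-boat 1.447416962303292 tool-seam 1.5747331560875186
```

Request:
arm_command:
  series: [0.004, -0.0015, -0.01, 0, 0, 0, 0, 0, -0.019, 0, 0, 0, 0, 0, -0.019, 0, 0, 0, 0, 0, -0.019, 0, 0, 0, 0, 0, -0.019, 0, 0, 0, 0, 0, -0.019, 0, 0, 0, 0, 0, -0.019, 0, 0, 0, 0, 0, -0.019, 0, 0, 0, 0, 0, -0.01, 0, 0, 0, 0, 0, 0, 0, 0, 0, 0, 0, 0, 0, 0, 0]

```text
time_s: 3.33
ee_pos: [485.9, 296.1, 33.6]
ee_rot: [179.9, -0.1, -108.9]
force: [-0.5, -0.7, 0.5]
gripper_width: 54.8
```

Run:
```python
from h import *
f,s=snap('wrist','w3'); print(s['time_s'],s['ee_pos'],s['ee_rot'],s['gripper_width'],s['force'])
```

```text
3.3333 [485.87967426 296.11909779  33.61928738] [ 1.79947748e+02 -6.15175586e-02 -1.08885695e+02] 54.76008537993395 [-0.47877198 -0.68121639  0.50480023]
```

View pics/w3.png

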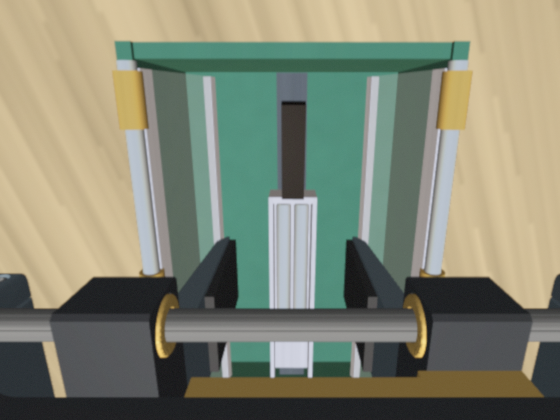

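Request:
arm_command:
  series: [0, 0, -0.004, 0, 0, 0, 0, 0, 0, 0, 0, 0, 0, 0, 0, 0, 0, 0, 0, 0, 0, 0, 0, 0, 0, 0, 0, 0, 0, 0, 0, 0, 0, 0, 0, 0, 0, 0, 0, 0, 0, 0, 0, 0, 0, 0, 0, 0, 0, 0, 0, 0, 0, 0, 0, 0, 0, 0, 0, 0]
  hand: 0.1
  newtons: 15

```text
time_s: 4.22
ee_pos: [486.3, 296.4, 32.8]
ee_rot: [-180.0, 0.0, -108.9]
force: [-0.2, -0.1, 2.9]
gripper_width: 22.2
```

Run:
```python
from h import *
f,s=snap('wrist','w4'); print(s['time_s'],s['ee_pos'],s['ee_rot'],s['gripper_width'],s['force'])
```

```text
4.2167 [486.30563896 296.4468569   32.77926079] [-1.79995080e+02  1.59616428e-02 -1.08889074e+02] 22.190411233055368 [-0.19286255 -0.1177495   2.9393709 ]
```

View pics/w4.png

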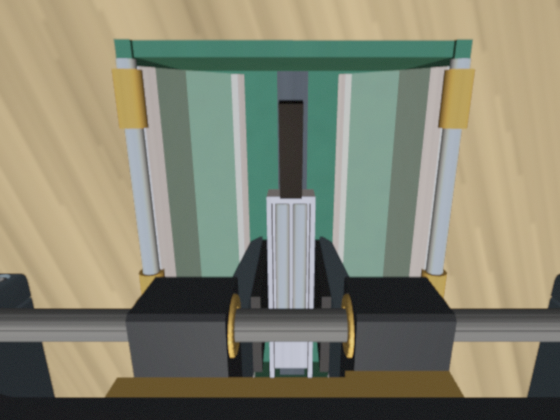

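Request:
arm_command:
  series: [0, 0, 0.01, 0, 0, 0, 0, 0, 0.02, 0, 0, 0, 0, 0, 0.03, 0, 0, 0, 0, 0, 0.03, 0, 0, 0, 0, 0, 0.03, 0, 0, 0, 0, 0, 0.03, 0, 0, 0, 0, 0, 0.03, 0, 0, 0, 0, 0, 0.03, 0, 0, 0, 0, 0, 0.03, 0, 0, 0, 0, 0, 0.03, 0, 0, 0, 0, 0, 0.03, 0, 0, 0, 0, 0, 0.03, 0, 0, 0, 0, 0, 0.03, 0, 0, 0, 0, 0, 0.02, 0, 0, 0, 0, 0, 0.01, 0, 0, 0, 0, 0, 0, 0, 0, 0, 0, 0, 0, 0, 0, 0, 0, 0, 0, 0, 0, 0]

```text
time_s: 5.77
ee_pos: [485.8, 296.1, 187.8]
ee_rot: [179.9, -0.1, -108.9]
force: [0.3, -0.6, -1.5]
gripper_width: 22.1
```

Run:
```python
from h import *
f,s=snap('wrist','w5'); print(s['time_s'],s['ee_pos'],s['ee_rot'],s['gripper_width'],s['force'],s['qpos'])
```

```text
5.7667 [485.76523624 296.09640362 187.81827322] [ 1.79935342e+02 -6.94682760e-02 -1.08887079e+02] 22.12514440091976 [ 0.26995774 -0.57458828 -1.48205542] [ 3.02040234e+01  1.92849173e+01  9.37582067e+01  3.66365134e-03
  6.70517188e+01 -1.30910290e+02]
```

View pics/w5.png

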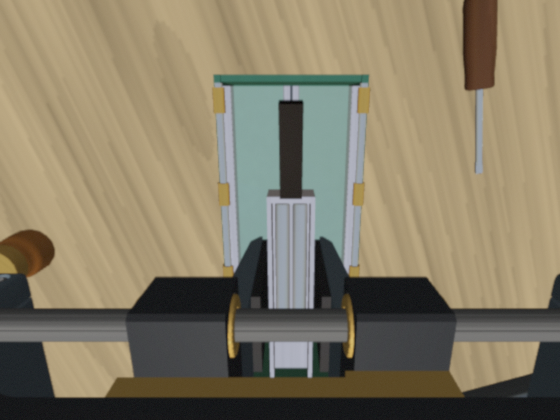

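Run:
```python
from h import *
for n,box in [('scene0',(205,195,285,258)),('side0',(285,235,355,275))]:
    d=load(n); h=cv2.cvtColor(d['img'],cv2.COLOR_BGR2HSV).astype(int)
    x0,y0,x1,y1=box
    m=(((h[...,0]<=17)&(h[...,1]>115))*255).astype(np.uint8); m=cv2.morphologyEx(m,cv2.MORPH_CLOSE,np.ones((5,5)));m=cv2.morphologyEx(m,cv2.MORPH_OPEN,np.ones((3,3)))
    mm=np.zeros_like(m);mm[y0:y1,x0:x1]=m[y0:y1,x0:x1]
    c=max(cv2.findContours(mm,0,2)[0],key=cv2.contourArea)
    w=np.array([onz(d,*p[0],4)[:2] for p in c],np.float32)
    print(n,cv2.contourArea(c),cv2.minAreaRect(w),cv2.minAreaRect(c))
d=load('scene0')
crop('scene0',200,190,290,260,8,'mat')
```

```text
Traceback (most recent call last):
ValueError: max() iterable argument is empty
```

Run:
```python
from h import *
crop('scene0',200,190,290,260,8,'mat');crop('side0',275,230,365,280,8,'mat2')
```

```text
(no output)
```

View pics/mat.png

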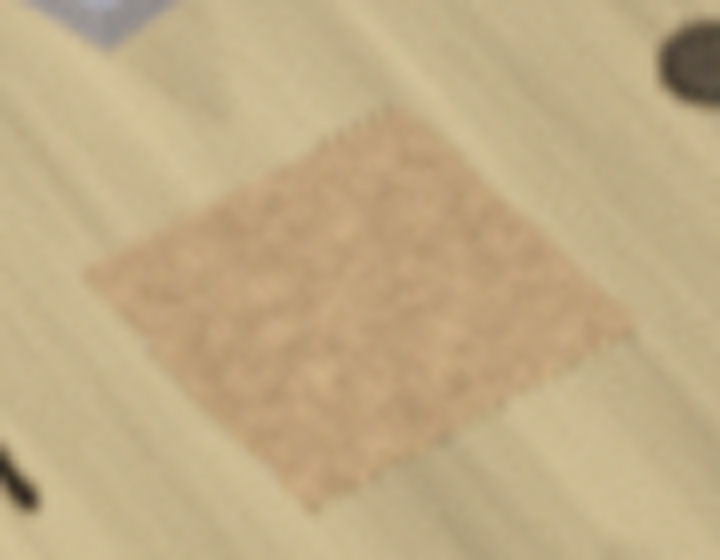

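View pics/mat2.png

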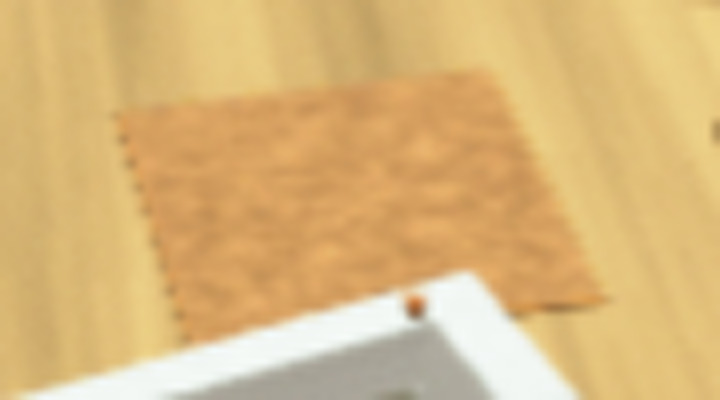

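Run:
```python
from h import *
d=load('scene0'); C=[onz(d,200+u/8,190+v/8,4) for u,v in [(398,105),(635,325),(315,510),(88,273)]]
for c in C: print(c.round(1))
print(np.mean(C,0),[np.linalg.norm(C[i]-C[i-1]).round() for i in range(4)])
d=load('side0'); C=[onz(d,275+u/8,230+v/8,4) for u,v in [(118,112),(487,70),(608,298)]]
for c in C: print(c.round(1))
print((C[0]+C[2])/2)
```

```text
[ 492.8 -122.6    4. ]
[479.2  37.    4. ]
[633.2  52.6   4. ]
[ 647.5 -103.8    4. ]
[563.17603983 -34.19118299   4.        ] [np.float64(156.0), np.float64(160.0), np.float64(155.0), np.float64(157.0)]
[479.7  27.8   4. ]
[634.8  40.7   4. ]
[ 651.5 -114.8    4. ]
[565.60120258 -43.48821959   4.        ]
```

Request:
arm_command:
  series: [0.003, -0.012, 0, 0, 0, -0.072, 0.0055, -0.0232, 0, 0, 0, -0.144, 0.0055, -0.0232, 0, 0, 0, -0.144, 0.0055, -0.0232, 0, 0, 0, -0.144, 0.0055, -0.0232, 0, 0, 0, -0.144, 0.0055, -0.0232, 0, 0, 0, -0.144, 0.0055, -0.0232, 0, 0, 0, -0.144, 0.0055, -0.0232, 0, 0, 0, -0.144, 0.0055, -0.0232, 0, 0, 0, -0.144, 0.0055, -0.0232, 0, 0, 0, -0.144, 0.0055, -0.0232, 0, 0, 0, -0.144, 0.0055, -0.0232, 0, 0, 0, -0.144, 0.0055, -0.0232, 0, 0, 0, -0.144, 0.0055, -0.0232, 0, 0, 0, -0.144, 0.0055, -0.0232, 0, 0, 0, -0.144, 0.0055, -0.0232, 0, 0, 0, -0.144, 0.0055, -0.0232, 0, 0, 0, -0.144, 0.0055, -0.0232, 0, 0, 0, -0.144, 0.0055, -0.0232, 0, 0, 0, -0.144]

```text
time_s: 7.4
ee_pos: [526.8, 124.0, 187.9]
ee_rot: [-179.9, -0.0, 130.9]
force: [-0.5, 0.2, -1.6]
gripper_width: 22.4
```

Request:
arm_command:
  series: [0.0055, -0.0232, 0, 0, 0, -0.144, 0.0055, -0.0232, 0, 0, 0, -0.144, 0.0055, -0.0232, 0, 0, 0, -0.144, 0.0055, -0.0232, 0, 0, 0, -0.144, 0.0055, -0.0232, 0, 0, 0, -0.144, 0.0055, -0.0232, 0, 0, 0, -0.144, 0.0055, -0.0232, 0, 0, 0, -0.144, 0.0055, -0.0232, 0, 0, 0, -0.144, 0.0055, -0.0232, 0, 0, 0, -0.144, 0.0055, -0.0232, 0, 0, 0, -0.144, 0.0055, -0.0232, 0, 0, 0, -0.144, 0.0055, -0.0232, 0, 0, 0, -0.144, 0.0055, -0.0232, 0, 0, 0, -0.144, 0.0055, -0.0232, 0, 0, 0, -0.144, 0.0055, -0.0232, 0, 0, 0, -0.144, 0.0055, -0.0232, 0, 0, 0, -0.144, 0.0055, -0.0232, 0, 0, 0, -0.144, 0.003, -0.012, 0, 0, 0, -0.072, 0, 0, 0, 0, 0, 0, 0, 0, 0, 0, 0, 0]

```text
time_s: 9.07
ee_pos: [565.3, -38.1, 187.9]
ee_rot: [-180.0, 0.1, 17.9]
force: [-0.4, -0.6, -1.1]
gripper_width: 21.5
```

Run:
```python
from h import *
f,s=snap('wrist','w6'); print(s['time_s'],s['ee_pos'],s['ee_rot'],s['gripper_width'],s['force'],s['qpos'])
```

```text
9.0667 [565.30128562 -38.10683877 187.91543252] [-1.79962086e+02  7.07049968e-02  1.78913156e+01] 21.476420094584284 [-0.41775138 -0.64283957 -1.09884486] [-5.02371507e+00  1.90714368e+01  9.40678283e+01  8.03419073e-03
  6.69406228e+01  6.70818407e+01]
```

View pics/w6.png

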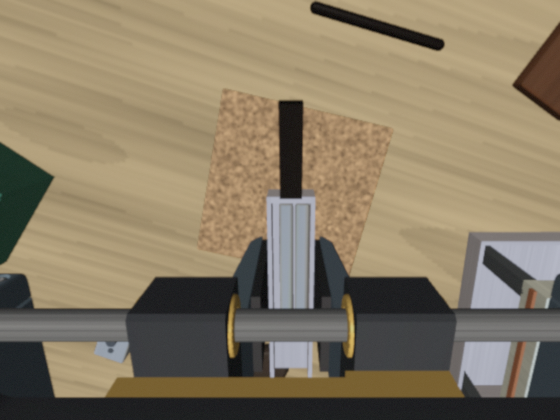

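Request:
arm_command:
  series: [0, 0, -0.03, 0, 0, 0, 0, 0, -0.06, 0, 0, 0, 0, 0, -0.06, 0, 0, 0, 0, 0, -0.06, 0, 0, 0, 0, 0, -0.06, 0, 0, 0, 0, 0, -0.06, 0, 0, 0, 0, 0, -0.03, 0, 0, 0, 0, 0, -0.03, 0, 0, 0, 0, 0, -0.015, 0, 0, 0, 0, 0, -0.01, 0, 0, 0, 0, 0, -0.004, 0, 0, 0, 0, 0, 0, 0, 0, 0, 0, 0, 0, 0, 0, 0, 0, 0, 0, 0, 0, 0]

```text
time_s: 10.28
ee_pos: [566.2, -38.1, 21.7]
ee_rot: [180.0, -0.1, 17.8]
force: [0.8, -0.2, -1.0]
gripper_width: 21.7
```

Request:
arm_command:
  series: [0, 0, -0.003, 0, 0, 0, 0, 0, -0.0025, 0, 0, 0, 0, 0, -0.001, 0, 0, 0, 0, 0, 0, 0, 0, 0, 0, 0, 0, 0, 0, 0]

```text
time_s: 10.7
ee_pos: [565.7, -38.1, 18.8]
ee_rot: [180.0, -0.0, 17.8]
force: [-1.3, -0.7, 3.5]
gripper_width: 21.7
```

Run:
```python
from h import *
f,s=snap('side','s6'); print(s['time_s'],s['ee_pos'],s['ee_rot'],s['gripper_width'],s['force'])
crop('s6',260,180,380,290,6,'s6c')
```

```text
10.7 [565.74868622 -38.09713535  18.76054867] [ 1.79984343e+02 -2.12355460e-02  1.78290956e+01] 21.653204129173485 [-1.32043374 -0.70019778  3.53425805]
```

View pics/s6c.png

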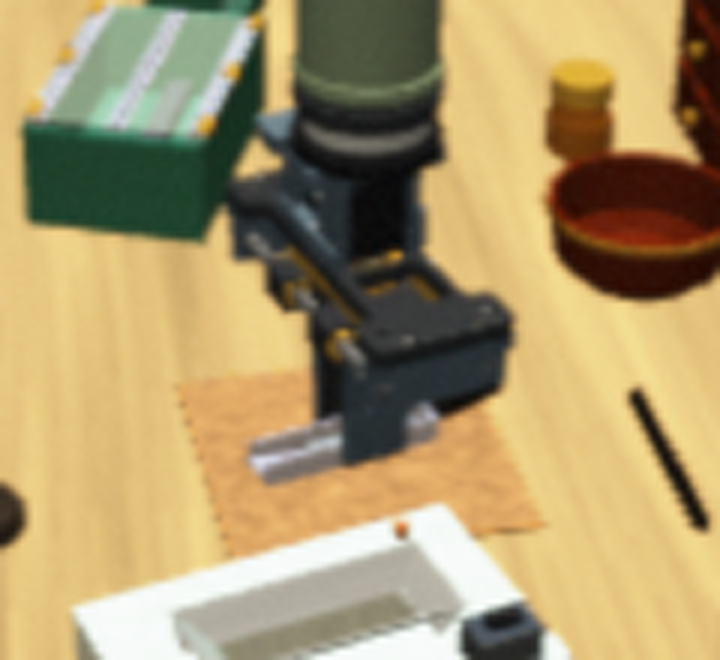

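Request:
arm_command:
  series: [0, 0, 0, 0, 0, 0, 0, 0, 0, 0, 0, 0, 0, 0, 0, 0, 0, 0, 0, 0, 0, 0, 0, 0, 0, 0, 0, 0, 0, 0, 0, 0, 0, 0, 0, 0, 0, 0, 0, 0, 0, 0, 0, 0, 0, 0, 0, 0, 0, 0, 0.02, 0, 0, 0, 0, 0, 0.05, 0, 0, 0, 0, 0, 0.08, 0, 0, 0, 0, 0, 0.08, 0, 0, 0, 0, 0, 0.08, 0, 0, 0, 0, 0, 0.04, 0, 0, 0, 0, 0, 0, 0, 0, 0, 0, 0, 0, 0, 0, 0]
  hand: 0.5

```text
time_s: 12.08
ee_pos: [565.9, -38.1, 159.6]
ee_rot: [179.9, -0.1, 17.8]
force: [-0.0, 0.6, -0.4]
gripper_width: 45.4
```

Run:
```python
from h import *
f,s=snap('wrist','w7'); print(s['time_s'],s['ee_pos'],s['ee_rot'],s['gripper_width'],s['force'])
```

```text
12.0833 [565.92810139 -38.06056854 159.58778145] [ 1.79940530e+02 -1.30138527e-01  1.78325878e+01] 45.43381582524818 [-0.02930126  0.6364107  -0.42799628]
```

View pics/w7.png

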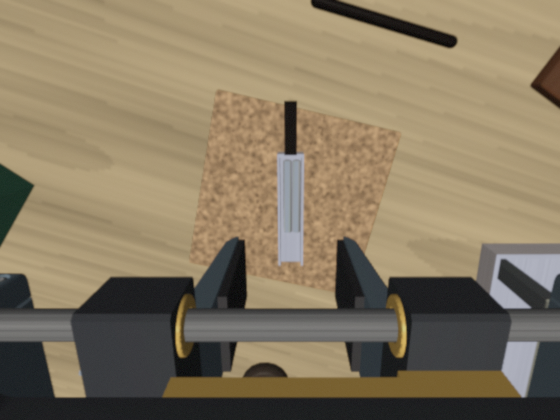

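Run:
```python
from h import *
d=load('w7')
t=onz(d,290.5,154,19);n=onz(d,290.2,263.5,19);u=(n-t)/np.linalg.norm(n-t)
print(t,n,np.linalg.norm(n-t),np.degrees(np.arctan2(u[1],u[0])))
tg=t-22*u; print('tailgrip',tg,'delta',tg-d['pos']); print('mid',t+40*u, 'tailtip',onz(d,290,101,26),t-43*u)
C=[onz(d,*p,4) for p in [(219,90),(399,132),(336,290),(191,260)]]
print(np.mean(C,0),C)
```

```text
[604.07511318 -25.5741886   19.        ] [510.76374354 -55.40407226  19.        ] 97.9634302324494 -162.2719029878894
tailgrip [625.03038319 -18.87518429  19.        ] delta [  59.1022818    19.18538424 -140.58778145]
mid [565.97462224 -37.75419642  19.        ] tailtip [643.53809021 -12.42066332  26.        ] [645.03314093 -12.48068019  19.        ]
[562.95349121 -34.61897351   4.        ] [array([633.8589649 ,  45.46963454,   4.        ]), array([ 647.90747795, -107.88098339,    4.        ]), array([ 491.03903928, -108.16291199,    4.        ]), array([479.00848273,  32.0983668 ,   4.        ])]
```

Request:
arm_command:
  series: [0.037, 0.012, 0, 0, 0, 0, 0.037, 0.012, 0, 0, 0, 0, 0.037, 0.012, 0, 0, 0, 0, 0.037, 0.012, 0, 0, 0, 0, 0, 0, -0.05, 0, 0, 0, 0, 0, -0.07, 0, 0, 0, 0, 0, -0.07, 0, 0, 0, 0, 0, -0.06, 0, 0, 0, 0, 0, -0.04, 0, 0, 0, 0, 0, -0.03, 0, 0, 0, 0, 0, -0.02, 0, 0, 0, 0, 0, -0.012, 0, 0, 0, 0, 0, 0, 0, 0, 0, 0, 0, 0, 0, 0, 0]

```text
time_s: 13.3
ee_pos: [625.2, -18.8, 18.0]
ee_rot: [180.0, -0.0, 17.8]
force: [0.2, 0.2, -0.6]
gripper_width: 45.6
```

Run:
```python
from h import *
f,s=snap('wrist','w8'); print(s['time_s'],s['ee_pos'],s['ee_rot'],s['gripper_width'],s['force'])
```

```text
13.3 [625.23641336 -18.8468247   18.03100822] [ 1.79976750e+02 -4.72521791e-02  1.78337045e+01] 45.63100623700654 [ 0.16076606  0.22414536 -0.55064193]
```

View pics/w8.png

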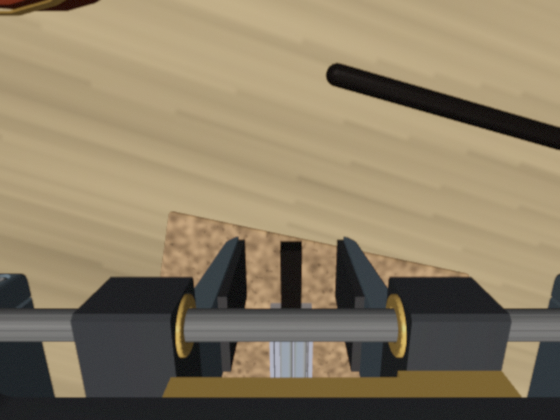

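Request:
arm_command:
  series: [0, 0, 0, 0, 0, 0, 0, 0, 0, 0, 0, 0, 0, 0, 0, 0, 0, 0, 0, 0, 0, 0, 0, 0, 0, 0, 0, 0, 0, 0, 0, 0, 0, 0, 0, 0, 0, 0, 0, 0, 0, 0, 0, 0, 0, 0, 0, 0, 0, 0, 0.01, 0, 0, 0, 0, 0, 0.02, 0, 0, 0, 0, 0, 0.04, 0, 0, 0, 0, 0, 0.04, 0, 0, 0, 0, 0, 0.02, 0, 0, 0, 0, 0, 0, 0, 0, 0]
  hand: 0
  newtons: 40

```text
time_s: 14.52
ee_pos: [626.4, -18.9, 72.1]
ee_rot: [179.9, -0.3, 17.8]
force: [0.7, -0.5, -0.2]
gripper_width: 9.7
```

Run:
```python
from h import *
f,s=snap('side','s9'); print(s['time_s'],s['ee_pos'],s['ee_rot'],s['gripper_width'],s['force'],s['qpos'])
crop('s9',260,160,380,270,6,'s9c')
```

```text
14.5167 [626.39557545 -18.87200993  72.11222288] [179.89680289  -0.26319463  17.83290589] 9.714757436787247 [ 0.7345284  -0.46820826 -0.17840527] [-2.77510727e+00  2.99207513e+01  9.44911048e+01 -4.81234218e-03
  5.53054687e+01  6.93949533e+01]
```

View pics/s9c.png

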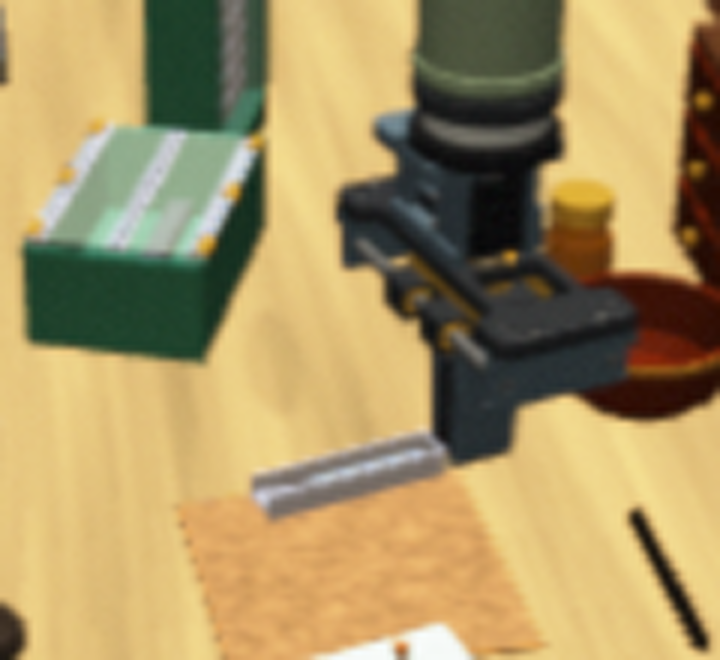

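Run:
```python
from h import *
def rep(d,pts,ox,oy,s,z):
    C=[onz(d,ox+u/s,oy+v/s,z)[:2] for u,v in pts]
    L=[np.linalg.norm(C[i]-C[i-1]).round() for i in range(4)]
    e=C[1]-C[0]; print(np.mean(C,0).round(1),L,[np.degrees(np.arctan2(*(C[i]-C[j])[[1,0]])).round(1) for i,j in((1,0),(2,3),(3,0),(2,1))])
a=load('scene0');b=load('side0')
rep(b,[(238,188),(512,108),(575,183),(285,270)],255,255,7,128)
rep(b,[(122,185),(550,63),(700,245),(245,385)],255,255,7,114)
rep(a,[(58,248),(302,90),(468,180),(220,365)],180,120,7,114)
rep(a,[(60,405),(340,225),(490,315),(232,498)],180,120,7,26)
rep(a,[(155,240),(310,120),(373,158),(210,265)],180,120,7,128)
rep(b,[(105,370),(550,240),(714,433),(235,598)],255,255,7,26)
```

```text
[ 506.7 -314.3] [np.float64(45.0), np.float64(106.0), np.float64(46.0), np.float64(109.0)] [np.float64(18.1), np.float64(17.8), np.float64(-74.8), np.float64(-71.4)]
[ 508.1 -312.6] [np.float64(109.0), np.float64(171.0), np.float64(111.0), np.float64(169.0)] [np.float64(17.9), np.float64(17.5), np.float64(-71.8), np.float64(-72.9)]
[ 509.1 -301.5] [np.float64(123.0), np.float64(172.0), np.float64(117.0), np.float64(182.0)] [np.float64(-161.0), np.float64(-159.3), np.float64(101.5), np.float64(105.9)]
[ 506.  -301.1] [np.float64(115.0), np.float64(198.0), np.float64(112.0), np.float64(187.0)] [np.float64(-163.1), np.float64(-162.4), np.float64(110.2), np.float64(104.3)]
[ 509.1 -300.4] [np.float64(34.0), np.float64(120.0), np.float64(46.0), np.float64(113.0)] [np.float64(-156.1), np.float64(-162.0), np.float64(112.7), np.float64(103.3)]
[ 507.8 -314.5] [np.float64(120.0), np.float64(184.0), np.float64(116.0), np.float64(187.0)] [np.float64(16.9), np.float64(18.3), np.float64(-71.4), np.float64(-70.1)]
```

Request:
arm_command:
  series: [0, 0, 0.04, 0, 0, 0, 0, 0, 0.08, 0, 0, 0, -0.014, -0.024, 0.08, 0, 0, 0, -0.0288, -0.0478, 0.02, 0, 0, 0, -0.0288, -0.0478, 0.02, 0, 0, 0, -0.0288, -0.0478, 0.02, 0, 0, 0, -0.0288, -0.0478, 0.02, 0, 0, 0, -0.0288, -0.0478, 0.02, 0, 0, 0, -0.0288, -0.0478, 0.02, 0, 0, 0, -0.0288, -0.0478, 0.02, 0, 0, 0, -0.0288, -0.0478, 0.02, 0, 0, 0, -0.0288, -0.0478, 0.02, 0, 0, 0, -0.0288, -0.0478, 0.02, 0, 0, 0, -0.0288, -0.0478, 0.02, 0, 0, 0, -0.0288, -0.0478, 0.02, 0, 0, 0, -0.0288, -0.0478, 0.02, 0, 0, 0, -0.0288, -0.0478, 0.02, 0, 0, 0, -0.0288, -0.0478, 0.02, 0, 0, 0, -0.014, -0.024, 0.02, 0, 0, 0, 0, 0, 0, 0, 0, 0]

```text
time_s: 16.23
ee_pos: [440.3, -326.7, 278.4]
ee_rot: [179.9, -0.0, 17.7]
force: [-0.9, 0.4, -1.4]
gripper_width: 9.7
```

Request:
arm_command:
  series: [0, 0, 0, 0, 0, 0, 0, 0, 0, 0, 0, 0, 0, 0, 0, 0, 0, 0]

```text
time_s: 16.48
ee_pos: [441.1, -323.6, 276.8]
ee_rot: [-179.9, 0.0, 17.9]
force: [-0.2, 0.4, 0.0]
gripper_width: 9.8
```

Run:
```python
from h import *
f,s=snap('wrist','w10'); print(s['time_s'],s['ee_pos'],s['ee_rot'],s['gripper_width'],s['force'],s['qpos'])
```

```text
16.4833 [ 441.13592254 -323.62138249  276.750248  ] [-1.79908159e+02  2.83388149e-02  1.79058001e+01] 9.754860800199111 [-0.15828819  0.441264    0.03499893] [-3.74856474e+01  1.42033677e+01  8.79744295e+01  2.94919670e-02
  7.79138896e+01  3.46023771e+01]
```

View pics/w10.png

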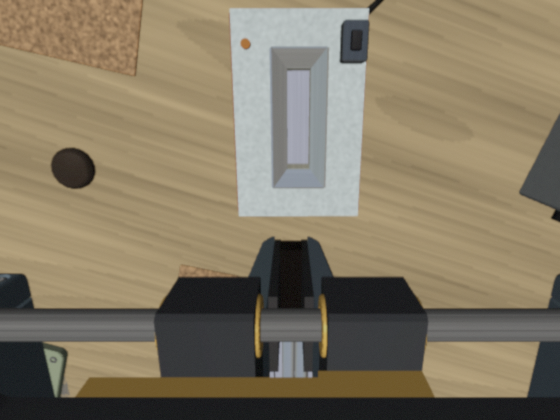

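Run:
```python
from h import *
d=load('w10')
for pts,z in [([(272,48),(328,48),(325.5,187),(273.5,188)],128),([(230.5,10),(367,9),(358,215.5),(238.5,216)],114),([(287,69),(310,69),(309,164),(287.5,164)],114)]:
    C=[onz(d,*p,z)[:2] for p in pts]
    L=[np.linalg.norm(C[i]-C[i-1]).round() for i in range(4)]
    print(np.mean(C,0),L,[np.degrees(np.arctan2(*(C[i]-C[j])[[1,0]])).round(2) for i,j in((0,3),(1,2))])
```

```text
[ 505.30711506 -310.20435654] [np.float64(111.0), np.float64(43.0), np.float64(111.0), np.float64(45.0)] [np.float64(17.78), np.float64(18.55)]
[ 504.86670276 -309.55194915] [np.float64(171.0), np.float64(108.0), np.float64(171.0), np.float64(110.0)] [np.float64(17.7), np.float64(18.66)]
[ 506.85942519 -308.81090492] [np.float64(79.0), np.float64(19.0), np.float64(79.0), np.float64(19.0)] [np.float64(18.12), np.float64(18.2)]
```

Request:
arm_command:
  series: [0.019, 0.0055, 0, 0.0037, -0.0113, 0, 0.0373, 0.0109, 0, 0.0073, -0.0227, 0, 0.0373, 0.0109, 0, 0.0073, -0.0227, 0, 0.0373, 0.0109, 0, 0.0073, -0.0227, 0, 0.0373, 0.0109, 0, 0.0073, -0.0227, 0, 0.0373, 0.0109, 0, 0.0073, -0.0227, 0, 0.0373, 0.0109, 0, 0.0073, -0.0227, 0, 0.0373, 0.0109, 0, 0.0073, -0.0227, 0, 0.0373, 0.0109, 0, 0.0073, -0.0227, 0, 0.0373, 0.0109, 0, 0.0073, -0.0227, 0, 0.0373, 0.0109, 0, 0.0073, -0.0227, 0, 0.0373, 0.0109, 0, 0.0073, -0.0227, 0, 0.0373, 0.0109, 0, 0.0073, -0.0227, 0, 0.0373, 0.0109, 0, 0.0073, -0.0227, 0, 0.0183, 0.0055, 0, 0.0036, -0.0114, 0, 0, 0, 0, 0, 0, 0, 0, 0, 0, 0, 0, 0, 0, 0, 0, 0, 0, 0]

```text
time_s: 18.03
ee_pos: [649.3, -263.9, 277.6]
ee_rot: [180.0, -15.0, 17.8]
force: [-0.9, -0.3, -1.2]
gripper_width: 9.8
```

Run:
```python
from h import *
f,s=snap('side','s11'); print(s['time_s'],s['ee_pos'],s['ee_rot'],s['gripper_width'],s['force'],s['qpos'])
crop('s11',230,140,390,340,4,'s11c')
R=Ro.from_euler('xyz',s['ee_rot'],degrees=True).as_matrix();print(R)
```

```text
18.0333 [ 649.28937074 -263.9094724   277.58873056] [179.99518677 -14.98972762  17.82387036] 9.756859465132989 [-0.8671191  -0.30713374 -1.15878741] [-27.99116139  23.03202193  76.47403023  11.35944301  70.28229151
  41.29968763]
[[ 9.19607433e-01  3.06071265e-01  2.46257080e-01]
 [ 2.95676320e-01 -9.52008600e-01  7.90894422e-02]
 [ 2.58645863e-01  8.11480801e-05 -9.65972210e-01]]
```

View pics/s11c.png

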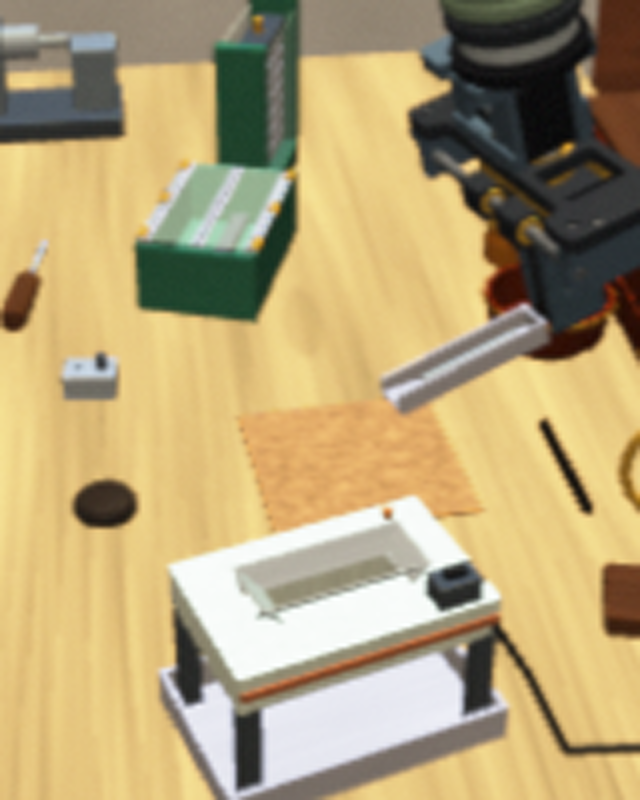

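Run:
```python
from h import *
d=load('s11'); f,s=snap('scene','a11'); a=load('a11')
p=d['pos'];R=Ro.from_euler('xyz',d['rot'],degrees=True).as_matrix()
B=lambda x,y,z: p+R@np.array([-(x+72),y,-(z-14)])   # boat->world: tool x=-boat x, tool z=-boat z
for q in [(50,11,0),(50,-11,0),(50,11,15),(50,-11,15),(-50,11,15),(-50,-11,15)]:
    x=B(*q); print(q,x.round(1),((proj(d,x)-[230,140])*4).round(),proj(a,x).round(1))
crop('a11',140,100,260,220,6,'a11c')
```

```text
(50, 11, 0) [ 543.9 -309.3  232.5] [396. 415.] [204.2 123. ]
(50, -11, 0) [ 537.2 -288.4  232.5] [379. 395.] [209.1 125.5]
(50, 11, 15) [ 540.2 -310.5  247. ] [391. 396.] [204.6 118.6]
(50, -11, 15) [ 533.5 -289.6  247. ] [373. 376.] [209.5 121. ]
(-50, 11, 15) [ 632.2 -281.   272.9] [540. 320.] [180.8 124.4]
(-50, -11, 15) [ 625.4 -260.   272.9] [520. 302.] [185.8 127.1]
```

View pics/a11c.png

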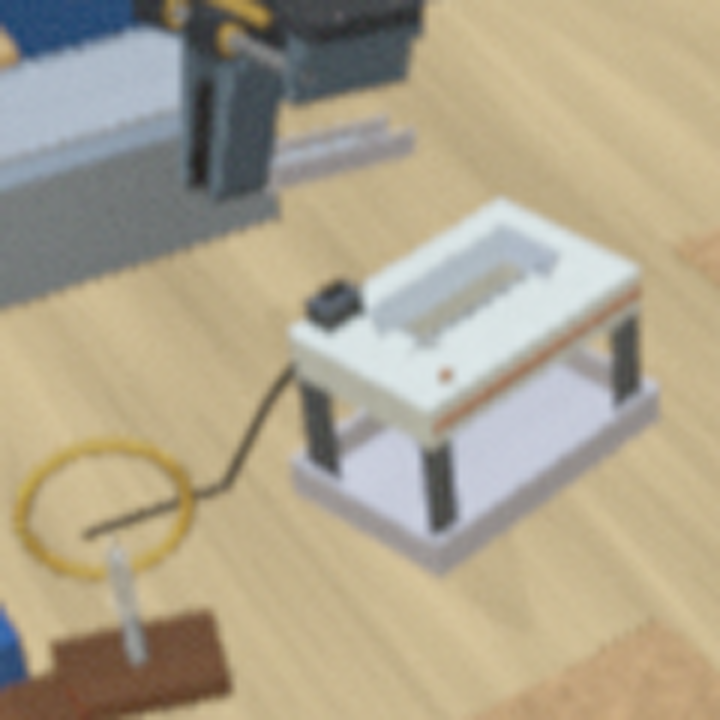

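Request:
arm_command:
  series: [0.001, 0.004, -0.03, 0, 0, 0, 0, 0, -0.05, 0, 0, 0, 0, 0, -0.05, 0, 0, 0, 0, 0, -0.05, 0, 0, 0, 0, 0, -0.04, 0, 0, 0, 0, 0, -0.02, 0, 0, 0, 0, 0, -0.005, 0, 0, 0, 0, 0, 0, 0, 0, 0, 0, 0, 0, 0, 0, 0, 0, 0, 0, 0, 0, 0]

```text
time_s: 18.97
ee_pos: [650.8, -262.6, 181.3]
ee_rot: [179.9, -15.1, 17.9]
force: [0.4, -0.6, -1.4]
gripper_width: 9.3
```

Run:
```python
from h import *
f,s=snap('side','s12'); print(s['time_s'],s['ee_pos'],s['ee_rot'],s['gripper_width'],s['force'],s['qpos'])
crop('s12',230,200,390,340,5,'s12c')
```

```text
18.9667 [ 650.81903021 -262.56317318  181.25603522] [179.87404015 -15.14145803  17.85618138] 9.323144010661881 [ 0.37358876 -0.55751972 -1.38170149] [-27.83351605  26.06929742  85.57727871  12.59981128  58.18831583
  38.61930195]
```

View pics/s12c.png

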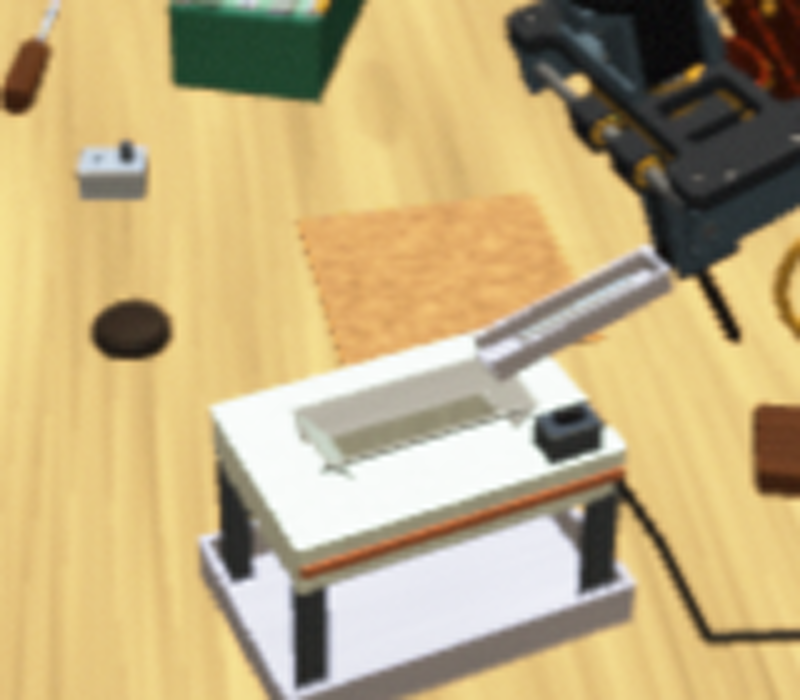

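Run:
```python
from h import *
d=load('s12')
g=lambda u,v,z: onz(d,230+u/5,200+v/5,z)[:2]
C=[g(*p,128) for p in [(296,410),(490,355),(533,410),(335,472)]]
c=np.mean(C,0); n=g(489,364,137)
th=np.radians(18.1);u=np.array([np.cos(th),np.sin(th)]);v=np.array([-u[1],u[0]])
print(c,n,(n-c)@u,(n-c)@v,[np.linalg.norm(C[i]-C[i-1]) for i in range(4)])
```

```text
[ 506.81774668 -316.5364382 ] [ 546.09879382 -296.31793493] 43.61866567098089 7.014309950960693 [np.float64(48.14416863547145), np.float64(104.82242891977096), np.float64(45.898402765374485), np.float64(104.84432397814466)]
```

Run:
```python
from h import *
crop('s12',280,245,370,305,8.5,'s12d')
d=load('s12');p=d['pos'];R=Ro.from_euler('xyz',d['rot'],degrees=True).as_matrix()
B=lambda x,y,z: p+R@np.array([-(x+72),y,-(z-14)])
for q in [(50,11,0),(50,-11,0),(50,11,15),(50,-11,15),(-50,11,15),(-50,-11,15),(-50,11,0)]:
    x=B(*q); print(q,x.round(1),((proj(d,x)-[280,245])*8.5).round())
th=np.radians(18.1);u=np.array([np.cos(th),np.sin(th),0]);v=np.array([-u[1],u[0],0])
for a,b in [(56,23),(56,-23),(-56,-23),(-56,23)]: print(((proj(d,np.array([505.5,-309.8,128])+a*u+b*v)-[280,245])*8.5).round())
```

```text
(50, 11, 0) [ 545.6 -308.1  135.9] [411. 265.]
(50, -11, 0) [ 538.9 -287.1  135.9] [376. 221.]
(50, 11, 15) [ 541.8 -309.2  150.4] [401. 229.]
(50, -11, 15) [ 535.1 -288.3  150.3] [365. 185.]
(-50, 11, 15) [ 633.7 -279.6  176.5] [702.  70.]
(-50, -11, 15) [ 627.  -258.7  176.5] [662.  30.]
(-50, 11, 0) [ 637.5 -278.5  162. ] [710. 108.]
[409. 204.]
[485. 296.]
[125. 405.]
[ 60. 306.]
```

View pics/s12d.png

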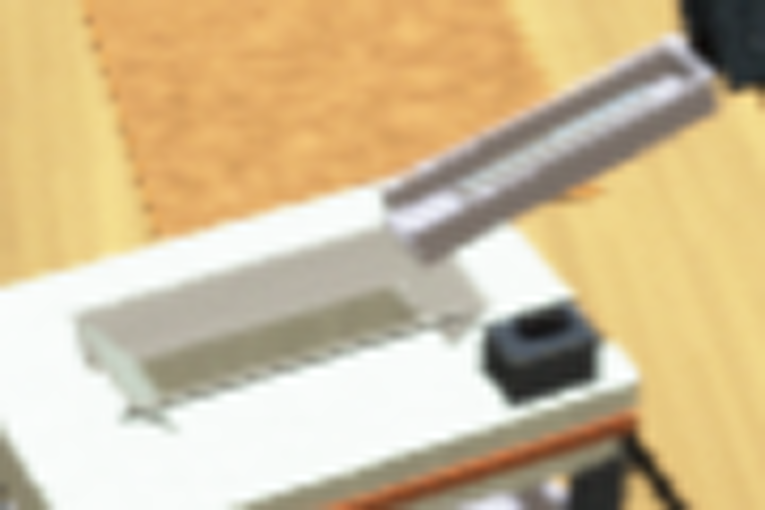

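Request:
arm_command:
  series: [-0.011, -0.0083, 0.0248, 0.0368, -0.1142, 0, -0.0124, -0.004, 0.0257, 0.0368, -0.1142, 0, -0.0146, -0.0048, 0.0244, 0.0368, -0.1142, 0, -0.0167, -0.0054, 0.0228, 0.0368, -0.1142, 0, -0.0187, -0.0061, 0.0211, 0.0368, -0.1142, 0, 0, 0, 0, 0, 0, 0, 0, 0, 0, 0, 0, 0, 0, 0, 0, 0, 0, 0, 0, 0, 0, 0, 0, 0, 0, 0, 0, 0, 0, 0, 0, 0, 0, 0, 0, 0, 0, 0, 0, 0, 0, 0, 0, 0, 0, 0, 0, 0, 0, 0, 0, 0, 0, 0, 0, 0]

```text
validation failed for argument at $.se...
```

Run:
```python
from h import *
f,s=snap('side','s13'); print(s['time_s'],s['ee_pos'],s['ee_rot'],s['gripper_width'],s['force'],s['qpos'])
crop('s13',230,190,390,340,4.5,'s13c')
```

```text
19.0167 [ 650.71860259 -262.49261075  181.09925596] [179.88586914 -15.12734802  17.8594922 ] 9.790408681476272 [ 0.00895463 -0.38425146 -0.46668766] [-27.8316813   26.07346909  85.59080343  12.59820578  58.18939343
  38.61541357]
```

View pics/s13c.png

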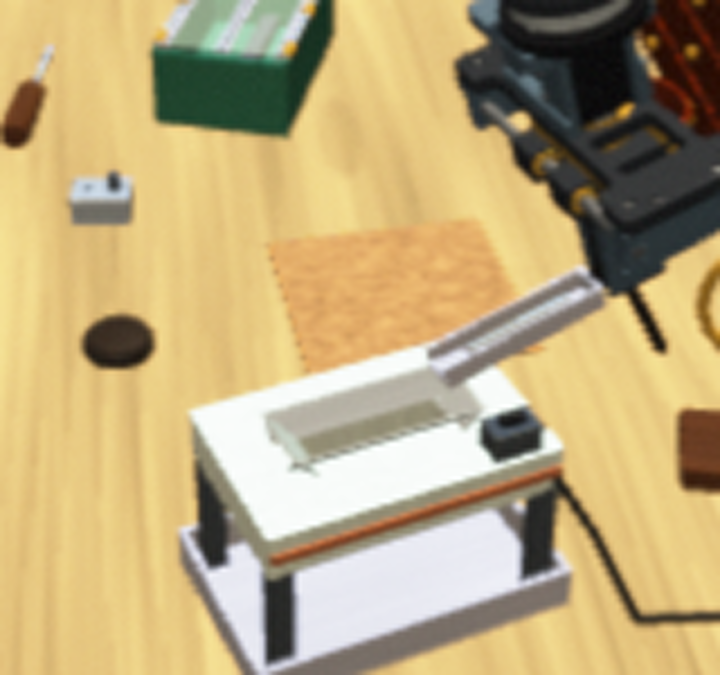

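The call was refused because its row count was off, and the arm didn't move: the picture still shows the boat at 15° with its nose over the slot. I'll resend it with the rows counted correctly.

Request:
arm_command:
  series: [-0.011, -0.0083, 0.0248, 0.0368, -0.1142, 0, -0.0124, -0.004, 0.0257, 0.0368, -0.1142, 0, -0.0146, -0.0048, 0.0244, 0.0368, -0.1142, 0, -0.0167, -0.0054, 0.0228, 0.0368, -0.1142, 0, -0.0187, -0.0061, 0.0211, 0.0368, -0.1142, 0, 0, 0, 0, 0, 0, 0, 0, 0, 0, 0, 0, 0, 0, 0, 0, 0, 0, 0, 0, 0, 0, 0, 0, 0, 0, 0, 0, 0, 0, 0, 0, 0, 0, 0, 0, 0, 0, 0, 0, 0, 0, 0, 0, 0, 0, 0, 0, 0, 0, 0, 0, 0, 0, 0]

```text
time_s: 20.23
ee_pos: [620.9, -273.4, 227.0]
ee_rot: [-180.0, -42.0, 17.9]
force: [0.3, 0.4, -0.2]
gripper_width: 9.9
```

Run:
```python
from h import *
f,s=snap('side','s14'); print(s['time_s'],s['ee_pos'],s['ee_rot'],s['gripper_width'],s['force'],s['qpos'])
crop('s14',230,190,390,340,4.5,'s14c')
```

```text
20.2333 [ 620.92131216 -273.38752448  226.9752446 ] [-179.98648182  -42.0046269    17.85032207] 9.87793791546147 [ 0.27106536  0.39182584 -0.24777191] [-40.61952354  18.61732489 101.80782229  50.90026855  47.32047799
  -0.29633448]
```

View pics/s14c.png

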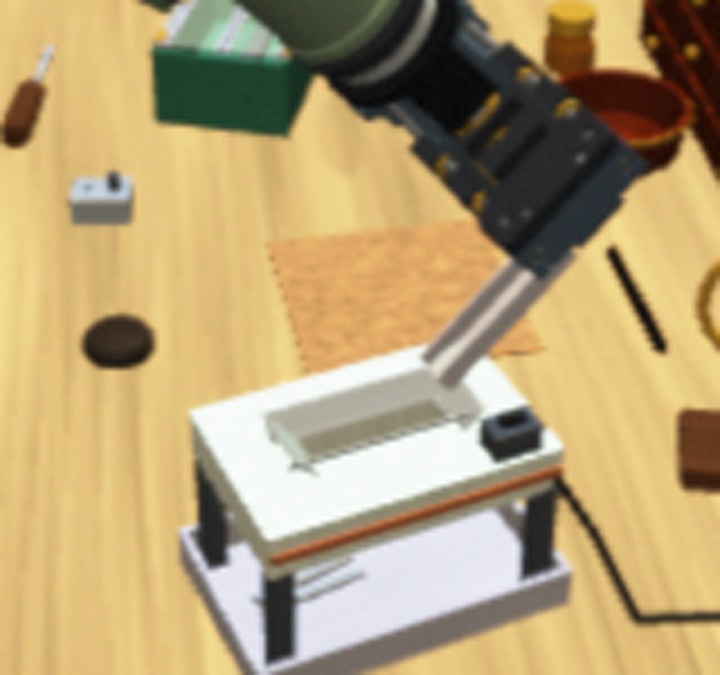

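Run:
```python
from h import *
f,s=snap('scene','a14')
crop('a14',180,120,260,200,7,'a14c');crop('s14',268,305,330,335,12,'s14d')
```

```text
(no output)
```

View pics/a14c.png

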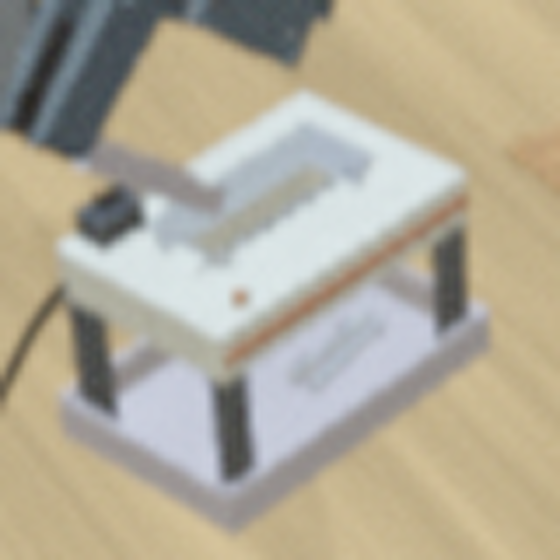

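View pics/s14d.png

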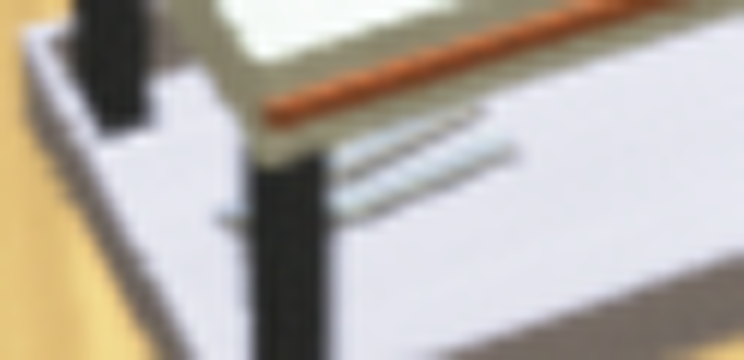

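Request:
arm_command:
  series: [0, 0, 0.04, 0, 0, 0, 0, 0, 0.06, 0, 0, 0, 0, 0, 0.05, -0.0287, 0.0889, 0, 0.0008, 0.0455, 0, -0.0287, 0.0889, 0, 0.0008, 0.0455, 0, -0.0287, 0.0889, 0, 0.0008, 0.0455, 0, -0.0287, 0.0889, 0, 0.0008, 0.0455, 0, -0.0287, 0.0889, 0, 0.0008, 0.0455, 0, -0.0287, 0.0889, 0, 0.0008, 0.0455, 0, -0.0287, 0.0889, 0, 0.0008, 0.0455, 0, -0.0287, 0.0889, 0, 0.0008, 0.0455, 0, -0.0287, 0.0889, 0, 0.0008, 0.0455, 0, -0.0287, 0.0889, 0, 0.0008, 0.0455, 0, 0, 0, 0, 0.0008, 0.0455, 0, 0, 0, 0, 0.0008, 0.0455, 0, 0, 0, 0, 0.0008, 0.0455, 0, 0, 0, 0, 0.0008, 0.0455, 0, 0, 0, 0, 0, 0, 0, 0, 0, 0, 0, 0, 0, 0, 0, 0]

```text
time_s: 21.92
ee_pos: [625.2, -18.2, 287.1]
ee_rot: [180.0, 0.0, 17.9]
force: [-0.1, -0.5, -0.1]
gripper_width: 9.7
```

Request:
arm_command:
  series: [0, 0, 0, 0, 0, 0, 0, 0, 0, 0, 0, 0]

```text
time_s: 22.08
ee_pos: [625.2, -19.7, 287.0]
ee_rot: [179.9, 0.0, 17.8]
force: [0.2, 1.0, -0.9]
gripper_width: 9.9
```

Run:
```python
from h import *
s=env.state(); print(s['time_s'],s['ee_pos'],s['ee_rot'],s['gripper_width'],s['qpos'])
f,s=snap('side','s15');crop('s15',240,120,400,280,4.5,'s15c')
p=s['ee_pos'];R=Ro.from_euler('xyz',s['ee_rot'],degrees=True).as_matrix();d=load('s15')
B=lambda x,y,z: p+R@np.array([-(x+72),y,-(z-14)])
for q in [(50,11,0),(-50,11,0),(50,11,15),(-50,11,15)]: print(q,((proj(d,B(*q))-[240,120])*4.5).round())
```

```text
22.0833 [625.21740145 -19.69767523 287.04920627] [1.79948611e+02 2.78261469e-02 1.77832739e+01] 9.871466591299717 [-2.82788405e+00  2.13448612e+01  7.62084396e+01 -5.84003267e-02
  8.24546581e+01  6.93965022e+01]
(50, 11, 0) [284. 280.]
(-50, 11, 0) [428. 251.]
(50, 11, 15) [283. 258.]
(-50, 11, 15) [429. 229.]
```

View pics/s15c.png

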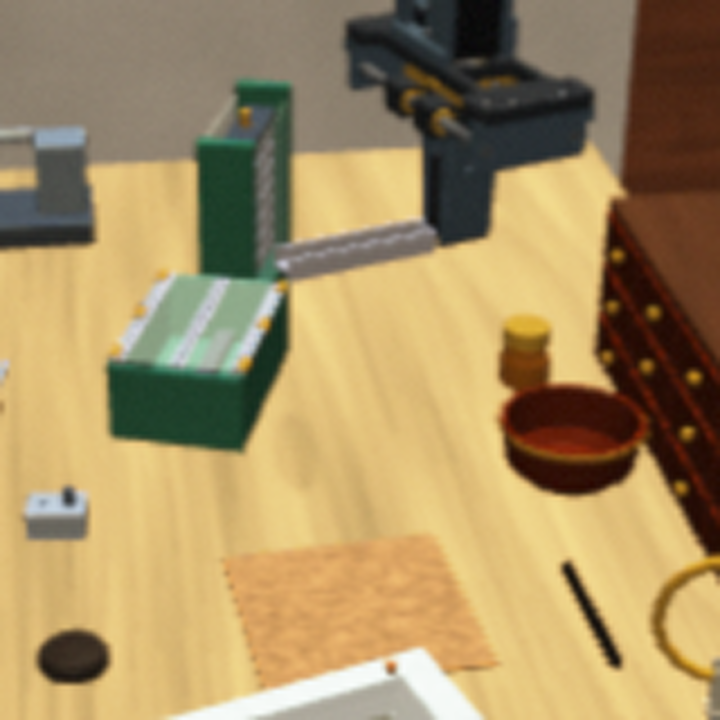

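Request:
arm_command:
  series: [0, 0.001, -0.04, 0, 0, 0, 0, 0, -0.08, 0, 0, 0, 0, 0, -0.08, 0, 0, 0, 0, 0, -0.08, 0, 0, 0, 0, 0, -0.08, 0, 0, 0, 0, 0, -0.08, 0, 0, 0, 0, 0, -0.08, 0, 0, 0, 0, 0, -0.06, 0, 0, 0, 0, 0, -0.04, 0, 0, 0, 0, 0, -0.02, 0, 0, 0, 0, 0, -0.015, 0, 0, 0, 0, 0, 0, 0, 0, 0, 0, 0, 0, 0, 0, 0, 0, 0, 0, 0, 0, 0]

```text
time_s: 23.3
ee_pos: [626.3, -18.6, 26.5]
ee_rot: [179.9, -0.1, 17.8]
force: [0.6, -1.0, -0.5]
gripper_width: 9.4
```

Request:
arm_command:
  series: [0, 0, -0.007, 0, 0, 0, 0, 0, -0.005, 0, 0, 0, 0, 0, -0.004, 0, 0, 0, 0, 0, 0, 0, 0, 0, 0, 0, 0, 0, 0, 0, 0, 0, 0, 0, 0, 0]

```text
time_s: 23.8
ee_pos: [625.3, -18.4, 18.7]
ee_rot: [180.0, 0.0, 17.8]
force: [1.0, -0.1, -1.0]
gripper_width: 9.6
```

Request:
arm_command:
  series: [0, 0, -0.0015, 0, 0, 0, 0, 0, 0, 0, 0, 0, 0, 0, 0, 0, 0, 0]

```text
time_s: 24.05
ee_pos: [625.2, -18.4, 18.1]
ee_rot: [180.0, 0.0, 17.8]
force: [-0.3, -0.5, -1.0]
gripper_width: 9.8
```

Run:
```python
from h import *
s=env.state(); print(s['time_s'],s['ee_pos'],s['ee_rot'],s['force'],s['torque'])
f,s=snap('side','s16');crop('s16',270,180,360,290,7,'s16c')
```

```text
24.05 [625.22241958 -18.36664551  18.07879717] [1.79965131e+02 2.13254721e-02 1.78449627e+01] [-0.26924636 -0.45422515 -1.01490732] [-0.03342309  0.0968617  -0.05966267]
```

View pics/s16c.png

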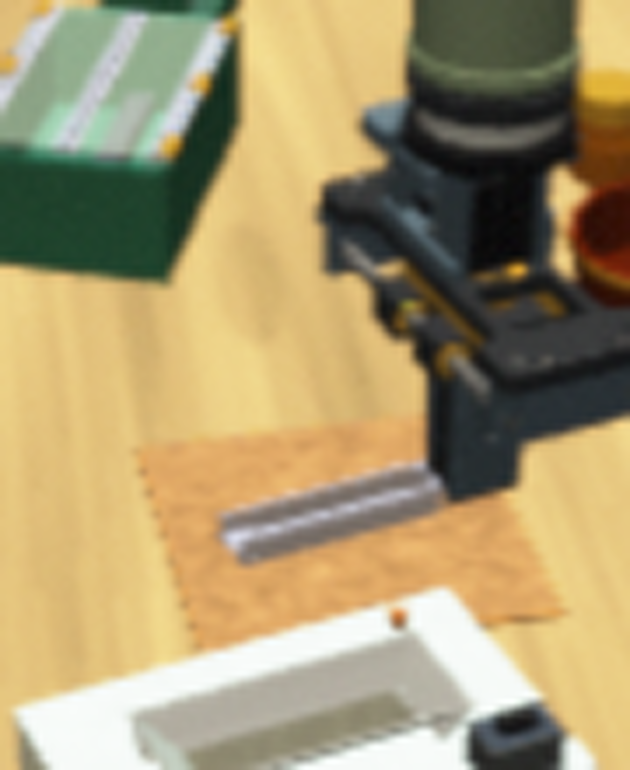

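Request:
arm_command:
  series: [0, 0, -0.002, 0, 0, 0, 0, 0, 0, 0, 0, 0, 0, 0, 0, 0, 0, 0]

```text
time_s: 24.35
ee_pos: [625.4, -18.4, 17.7]
ee_rot: [180.0, -0.0, 17.8]
force: [-0.7, 0.2, 3.2]
gripper_width: 9.5
```

Contact shows as +3.2 N upward, so I'm releasing and lifting clear.

Request:
arm_command:
  series: [0, 0, 0, 0, 0, 0, 0, 0, 0, 0, 0, 0, 0, 0, 0, 0, 0, 0, 0, 0, 0, 0, 0, 0, 0, 0, 0, 0, 0, 0, 0, 0, 0, 0, 0, 0, 0, 0, 0, 0, 0, 0, 0, 0, 0, 0, 0, 0, 0, 0, 0.02, 0, 0, 0, 0, 0, 0.05, 0, 0, 0, -0.02, -0.007, 0.08, 0, 0, 0, -0.04, -0.013, 0.08, 0, 0, 0, -0.04, -0.013, 0.08, 0, 0, 0, -0.04, -0.013, 0.06, 0, 0, 0, -0.02, -0.007, 0.04, 0, 0, 0, 0, 0, 0, 0, 0, 0, 0, 0, 0, 0, 0, 0]
  hand: 0.5

```text
time_s: 25.77
ee_pos: [561.6, -39.7, 182.6]
ee_rot: [179.9, -0.1, 17.8]
force: [-0.2, -1.0, -0.0]
gripper_width: 45.4
```

Run:
```python
from h import *
f,s=snap('wrist','w17'); print(s['time_s'],s['ee_pos'],s['ee_rot'],s['gripper_width'],s['force'])
snap('scene','a17');snap('side','s17')
```

```text
25.7667 [561.60220025 -39.69793854 182.624256  ] [ 1.79901579e+02 -1.48141865e-01  1.78207420e+01] 45.4046128806467 [-0.21212721 -1.03023469 -0.04752894]
```

View pics/w17.png

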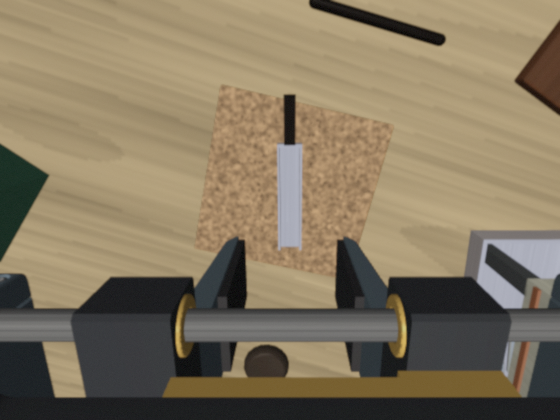

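View pics/a17.png

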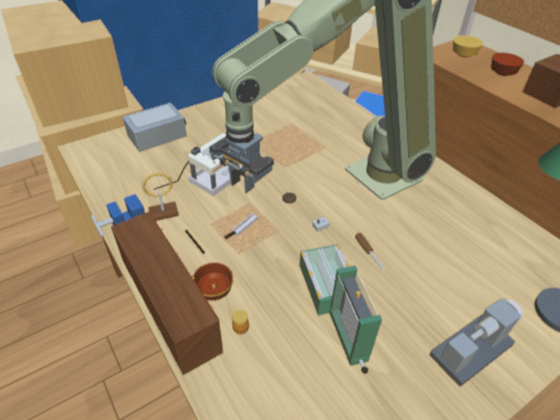

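View pics/s17.png

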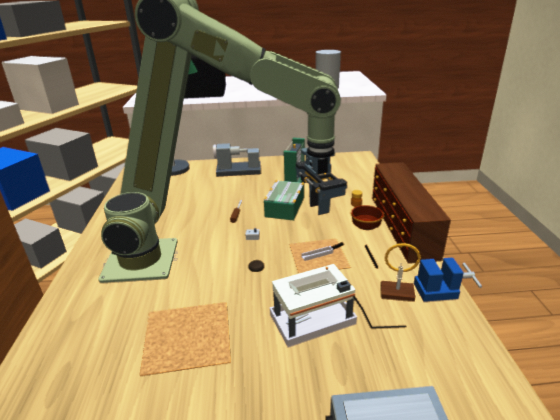

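Run:
```python
from h import *
d=load('w17'); t=onz(d,290,144,19);n=onz(d,289.8,248,19);print((t+.4*(n-t)).round(1),np.linalg.norm(n-t))
print(env.job_done())
```

```text
[567.6 -37.2  19. ] 98.07320489322795
the job is handed in; nothing more can be done
None
```

I carried out every step of the task and handed the job in at about 26 s; the robot gave no verdict.

**What I did:**
- **Dispenser:** I went down through both flaps, gripped the boat by its trough and lifted it out. The flaps sprang shut and both rods stayed aboard.
- **Mat:** I set the boat on the smaller cork mat and let go, then gripped it again by the tail handle.
- **Slot:** I lined it up with the demagnetiser slot and tipped it 42° nose down with the nose about 36 mm upstream of the slot centre. I then put the empty boat back on the mat and backed off.

**Last checks:**
- **Boat:** the final pictures show it empty and standing upright on the mat. Its `boat_mid` point measured about 5 mm from the mat centre, against the 75 mm allowed.
- **Rods:** both lay in the catch tray in the two fixed views taken while tipping. The final side view also shows rod shapes there.
- **Flaps:** they look shut in the final pictures.
- **Other things:** they look to be where they started. I compared the pictures by eye rather than measuring each one.
- **Gripper:** it was open (45 mm) and well clear of the boat.

**What disagreed or failed:**
- **Side camera:** it read positions about 5 to 12 mm off in y from the other cameras, so I relied on the wrist camera for positioning.
- **Refused move:** one tip command was refused because I miscounted its rows. The arm didn't move, and I sent it again.

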